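# Pack the fly-tying kit case

## Task

Pack the plywood kit case on the tying bench: pull its grey shutter open towards the robot until its leading edge is level with the two brass marks on the runners, then lay every white hook box flat on the floor of the well, and lower the tray level onto the two ledges over them. Once the tray is in, mount the large spool and then the small spool on the tray's stepped spindle, each fully down; leave the shutter at the marks and do not knock over either of the two little bottles.

Things in the scene. Friction and masses are not known exactly. Their poses are not given: they have to be found in the camera images.
- case: plywood kit case, fixed to the bench (place and yaw vary). Origin: underside centre of its well, on the bench; x points away from the robot (within 0.15 rad). Outside 140 (x) x 206 (y) x 60 mm high, walls 8 mm. Two aluminium runners, top 60 mm above the bench, stick out 150 mm towards -x at y = +-101 mm
- well_floor (a point): centre of the well's floor, 8 mm above the bench. Well inside: 124 (x) x 190 (y) mm, rim 60 mm above the bench; the ledges leave 166 mm (y) of floor free. Four hook boxes fit side by side, long sides along the case's x, 40 mm apart in y
- ledges (a point): centre of the well at the height of the ledges' tops, 46 mm above the bench; one ledge, 12 mm wide, along each y end inside the well. The seated tray's origin lies here
- shutter (a joint): travel of the grey shutter (m): 0 = well covered, grows as it is pulled along the case's -x; 0 to 0.16; 0.132 = leading edge level with the marks, well clear. About 7 N of friction and 15 N s/m of drag; stays where left; starts at 0 to 0.03. A sheet 124 (x) x 192 (y) x 5 mm, top 66 mm above the bench, centred over the well at 0
- shutter_grip (a point): centre of the upright wooden grip bar on the middle of the shutter, 80 mm above the bench; the bar is 12 mm thick along the case's x, 70 mm long along y and its top is 94 mm above the bench (28 mm above the sheet); pinch it from above across its thickness
- shutter_edge (a point): middle of the shutter's leading edge (the one nearest the robot)
- mark (a point): point midway between the two brass marks: pins 8 mm thick, one on each runner beside the shutter, at x = -194, y = +-103 mm of the case, from 60 to 74 mm above the bench
- hookbox0: white plastic hook box, 56 (x) x 34 (y) x 32 (z) mm, 70 g, shut; origin: centre of its underside. Two to four of the four boxes are present
- hookbox1: white plastic hook box, 56 (x) x 34 (y) x 32 (z) mm, 70 g, shut; origin: centre of its underside. Two to four of the four boxes are present
- hookbox2: white plastic hook box, 56 (x) x 34 (y) x 32 (z) mm, 70 g, shut; origin: centre of its underside. Two to four of the four boxes are present
- hookbox3: white plastic hook box, 56 (x) x 34 (y) x 32 (z) mm, 70 g, shut; origin: centre of its underside. Two to four of the four boxes are present
- tray: lift-out tray, 0.25 kg: a board 116 (x) x 182 (y) x 6 (z) mm, origin at the centre of its underside; fits the well with 4 mm to spare on every side and rests on the ledges. In its middle stands the spindle: first a dark wooden hub 20 x 20 mm square (sides along x and y) from 6 to 42 mm above the underside, then a round steel pin 10 mm thick from 42 to 88 mm. Lift it by the hub
- spool_large: large black-flanged spool standing upright, 90 g: flanges 66 mm across and 7 mm thick, 40 mm tall, round bore 36 mm right through; origin: centre of its underside. Goes over the hub onto the tray's board; can be gripped across the upper flange
- spool_small: small black-flanged spool standing upright, 50 g: flanges 50 mm across and 6 mm thick, 30 mm tall, round bore 18 mm, which does not pass over the hub: it slides down the steel pin and rests on top of the large spool (its underside then 46 mm above the tray's underside). Put on first, it would block the large one. Origin: centre of its underside
- bottle_a: little amber bottle, 32 mm across, 62 mm tall, standing; origin: centre of its underside. Must not be knocked over
- bottle_b: little clear bottle, 32 mm across, 62 mm tall, standing; origin: centre of its underside. Must not be knocked over
- stacker: bystander: brass hair stacker, 34 mm across, 60 mm tall; origin: centre of its underside
- torch: bystander: metal torch lying on the bench, 120 mm long along its x, 25 mm thick; origin: underside of its middle
Not all that is in view belongs to the job. What is shaped like the spool_large but red is not meant. What is shaped like the tray but turquoise is not meant.

How it is judged:
By the outcome, as a careful person would: the job done as asked, in the order asked, and still so for the second after the job is handed in, with the robot touching nothing.
Of hookbox0, hookbox1, hookbox2, hookbox3 only 2 to 4 are there at a start; the rules pass over those that are not, and their reading is None.
At some moment in a run one of hookbox0, hookbox1, hookbox2, hookbox3, spool_large, spool_small may be knocked a few centimetres aside while the robot is not near it.
It also fails if it takes over 210 s, if anything falls off the work surface, if the arm or the gripper's body presses on something with over 40 N, if the wrist force passes 120 N, or if a joint passes its speed limit or range.

## Robot

A 6-joint arm with a two-finger parallel gripper is mounted at the origin on the work surface. World frame = base frame: x ahead of the robot, y to its left, z up, the work surface at z = 0. Lengths are in m, angles in rad, forces in N, time in s.
With the tool pointing down it reaches from about 0.375 to 0.925 m from the base axis. Payload 5.7 kg.
Tool frame: the origin (TCP) lies midway between the tips of the shut fingers; the grasp point (between the pads) lies 19 mm behind it; z points along the fingers, y is the line along which they close (so a half turn about z gives the same grasp; the last joint's range is limited). The gripper opens to 85 mm and grips with 20 to 120 N. Pads are 22 mm wide; open, the fingers measure 114 mm over their backs; the gripper's body (76 mm by 85 mm) begins 54 mm behind the grasp point. The pads swing forward as they close: fully open they stand 13 mm farther back than shut.
Start: joints at [-1.413, 0.359, 1.51, -0, 1.272, -0.115], TCP at [0.162, -0.578, 0.231] pointing down, gripper open.
Joint ranges: [-2.97, 2.97], [-1.01, 2.36], [0.21, 2.38], [-0.96, 4.11], [0.2, 2.71], [-2.98, 2.98]. Speed limits (rad/s): [2.39, 2.39, 3.14, 3.14, 3.14, 3.14].

## Interface

Orientations are given as a rotation vector (axis times angle).
In Python, from workcell import read_state, cams, finish_job gives the robot as it stands.
- The arm moves only by the tool drive_tool, never from a script. Its argument "steps" is a list that holds one entry, the list of rows, each a list of 7 numbers: the shift along the world's x, y, z in m, then the turn, a rotation vector about the world's x, y, z in degrees, then the opening in per cent of the stroke, from 0 (shut) to 100 (fully open). A call has 1 to 5 rows; each row is the pose to reach, as a shift and turn from the pose commanded when the call began; what a row does not reach only later rows make up. A row lasts 1/10 s, in which the tool goes at most 50 mm and 8.59 degrees, less where a joint would pass 70% of its speed; a pose out of reach is approached as far as the arm can. A call with a gripper value outside its range is refused whole. The fingers move at their own pace and stop on an object; "newtons" is the grip in N (left out, the last holds). Time passes only in rows, so rows that repeat a pose let the fingers close. It gives the time, the measured TCP pose, the force, the opening and the grip force at its end, in the units of the state.
- read_state(): the state, without advancing time (a new reading comes with each control period).
- cams.snapshot(name): name is "scene" or "top" or "wrist"; returns (picture, depth): 480x640x3 uint8, red, green, blue; 480x640 float32, m along the optical axis (not along the pixel's ray), 0 where there is no reading.
- cams.camera_info(name): a dict with "vertical_fov" (degrees; the focal length in pixels is half the picture's height over the tangent of half this angle, whatever the lens; pixels are square), "cx", "cy" (the principal point, pixels), "cam_to_world" (4x4, takes a point from camera to world coordinates). Camera axes: x right, y down, z forward; pixel columns grow to the right and rows downward; lengths in m; the calibration is good to about 2 mm. The wrist camera is an equidistant fisheye: a pixel r from the principal point sees the ray r / f radians off the axis. A picture is of the moment at which its call begins: read the wrist's pose just before it. camera_info takes no time and is no camera call; for the wrist camera it gives the pose at the moment of the call.
- finish_job(): hands the job in; it is judged then, once.
The state is a dict: "t": time; "q": joint angles; "qvel": joint speeds; "joint_torque": joint torques, N m; "ee_pos": TCP position; "tcp_rot": TCP orientation; "ft_force": force on the tool from outside, world axes, zero at the start; "ft_torque": the same for the moment, N m; "opening": finger opening in m; "grasp_force": force on a finger pad.
Only numpy, scipy, OpenCV 4.12 (cv2) and the standard library are available. Lean on these libraries where they do the work, as an engineer would, in place of code of your own. Each camera call takes 0.05 s, during which the arm holds its last target. There are 200 camera calls.

## Working session

There is one attempt and no reset: what is moved stays moved. The work goes in short steps, Python scripts to look and compute and a tool call to move; the robot and the scene stay as the last step left them, time stands still between calls to the robot, and variables do not carry over. Pictures are saved under pics/ and viewed, at most 14 in all, crops included, and the job is handed in when it is done.

Besides the shell and the picture viewer there is one more tool, called as name([rows], argument=value, ...), one row to a line, values as JSON. drive_tool: Moves the arm, as the interface text tells. Its arguments: {"type":"object","properties":{"steps":{"type":"array","items":{"type":"array","items":{"type":"array","items":{"type":"number"}}}},"newtons":{"type":"number"}},"required":["steps"]}

```bash
mkdir -p pics; ls
cat > h.py <<'E'
import numpy as np, cv2
from workcell import read_state, cams, finish_job
def snap(n):
    i=cams.camera_info(n); p,d=cams.snapshot(n); return p,d,i
def world(u,v,d,i):
    f=240/np.tan(np.radians(i['vertical_fov'])/2); T=np.array(i['cam_to_world'])
    u=np.asarray(u,float);v=np.asarray(v,float)
    P=np.stack([(u-i['cx'])/f*d,(v-i['cy'])/f*d,d],-1)
    return P@T[:3,:3].T+T[:3,3]
def plane(u,v,i,z):
    T=np.array(i['cam_to_world']);w=world(u,v,np.ones(np.shape(u)),i)-T[:3,3]
    return T[:3,3]+w*((z-T[2,3])/w[...,2])[...,None]
E
python3 - <<'E'
from h import *
for n in('top','scene'):
    p,d,i=snap(n); cv2.imwrite(f'pics/{n}0.png',p[:,:,::-1]); np.savez(f'{n}0.npz',p=p,d=d)
    print(n,i['vertical_fov'],i['cx'],i['cy'],np.round(i['cam_to_world'],3).tolist())
print(read_state())
E
```

```text
pics
top 54.947415648031836 314.12736669170664 240.3939527390974 [[0.026, -0.996, 0.081, 0.363], [-1.0, -0.027, -0.011, -0.004], [0.013, -0.08, -0.997, 1.308], [0.0, 0.0, 0.0, 1.0]]
scene 49.4840472021721 329.5574767497098 243.10696096062432 [[0.55, 0.517, -0.656, 1.162], [0.835, -0.335, 0.436, -0.462], [0.005, -0.788, -0.616, 0.765], [0.0, 0.0, 0.0, 1.0]]
{'t': 0.1, 'q': array([-1.41310778e+00,  3.59499396e-01,  1.51133431e+00,  1.31072493e-05,
        1.27247138e+00, -1.15104996e-01]), 'qvel': array([-5.58717438e-04, -1.81265671e-03, -2.14714665e-03,  7.25669141e-04,
       -1.88189748e-04, -6.46623469e-05]), 'joint_torque': array([-5.59895252e-04, -5.28652525e+01, -2.79349315e+01, -2.64087030e-04,
        5.06870580e-03,  1.33669187e-05]), 'ee_pos': array([ 0.16155173, -0.57721005,  0.23049423]), 'tcp_rot': array([-3.11071912e+00, -4.26936845e-01,  3.75780766e-05]), 'ft_force': array([0.11914639, 0.04725847, 0.98901915]), 'ft_torque': array([-0.03777059,  0.00259427,  0.04111438]), 'grasp_force': 0.0, 'opening': 0.08542388585500277}
```

View pics/top0.png

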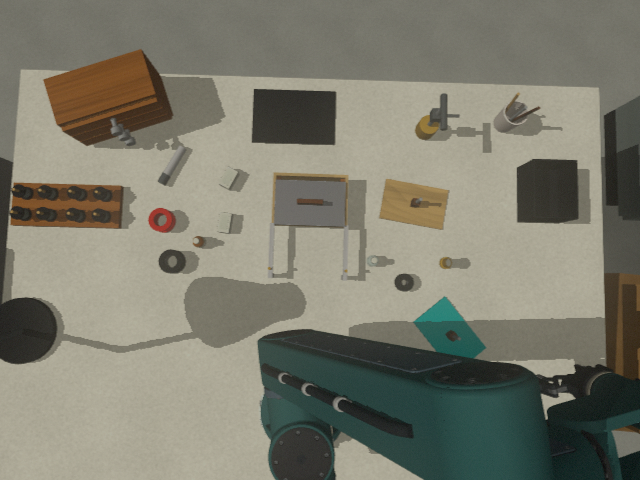

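View pics/scene0.png

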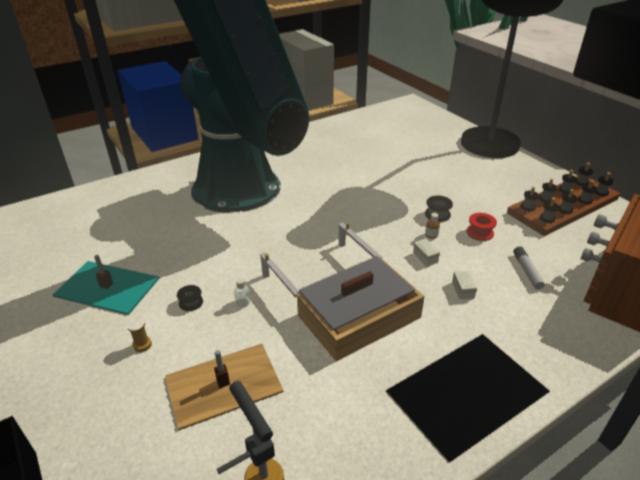

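The top view shows the case with its shutter at (311,202), boxes at (230,178) and (225,222), the tray at (415,204), the large spool at (172,261) and the small spool at (404,282). The bottles are at (200,241) and (374,260). The decoys are the red spool at (162,219) and the turquoise tray. Only two boxes are visible.

Run:
```python
from h import *
i=cams.camera_info('top'); z=np.load('top0.npz');p,d=z['p'],z['d']
v,u=np.mgrid[:480,:640]; W=world(u,v,d,i)
def rep(name,c,r,zmin,zmax=.2):
    s=np.s_[c[1]-r:c[1]+r,c[0]-r:c[0]+r]; w=W[s].reshape(-1,3); w=w[(w[:,2]>zmin)&(w[:,2]<zmax)]
    q=cv2.minAreaRect((w[:,:2]*1000).astype(np.float32))
    print(name,len(w),'med',np.round(np.median(w,0),4),'rect',np.round(q[0],1),np.round(q[1],1),round(q[2],1))
rep('box_a',(230,178),18,.022); rep('box_b',(225,222),17,.022)
rep('large',(172,261),16,.03); rep('small',(404,282),14,.02)
rep('grip',(311,202),25,.08); rep('case',(311,202),42,.045)
rep('botA',(200,241),9,.03);rep('botB',(374,260),10,.03)
rep('hub',(415,204),25,.03);rep('tray',(415,204),40,.004);rep('pin',(415,204),25,.06)
# grip and case by color: shutter grey, runners
hsv=cv2.cvtColor(p,cv2.COLOR_RGB2HSV)
for n,c,r,z0 in(('shutter',(311,202),45,.066),):
    s=np.s_[c[1]-r:c[1]+r,c[0]-r:c[0]+r]; m=((hsv[s][...,1]<50)&(p[s].max(-1)<140)).astype(np.uint8)
    k,l,st,ce=cv2.connectedComponentsWithStats(m); j=1+st[1:,4].argmax(); ys,xs=np.where(l==j)
    w=plane(xs+c[0]-r,ys+c[1]-r,i,z0); q=cv2.minAreaRect((w[:,:2]*1000).astype(np.float32)); print(n,q)
# wood tray rect
m=((hsv[...,1]>80)&(hsv[...,0]<30)).astype(np.uint8); 
k,l,st,ce=cv2.connectedComponentsWithStats(m)
for j in range(1,k):
    if st[j,4]>15:
        ys,xs=np.where(l==j); w=plane(xs,ys,i,.006);q=cv2.minAreaRect((w[:,:2]*1000).astype(np.float32)); print(np.round(ce[j]),st[j,4],np.round(q[0]),np.round(q[1]),round(q[2],1))
print(np.round(W[[300,150,100],[380,400,200]],4))
```

```text
box_a 249 med [0.6375 0.2271 0.0306] rect [637.7 227.6] [34.8 56.3] 64.0
box_b 254 med [0.5105 0.2331 0.0307] rect [510.8 232.9] [34.3 56. ] 82.1
large 330 med [0.3992 0.3757 0.0386] rect [399.9 374.1] [63.9 63.8] 89.5
small 221 med [ 0.3582 -0.2722  0.0285] rect [ 356.7 -271.5] [46.9 47.7] 1.5
grip 132 med [ 0.566  -0.0034  0.0919] rect [566.3  -3.6] [12.3 69.5] 1.0
case 3884 med [ 0.5671 -0.0027  0.0637] rect [553.7  -1.6] [195.7 213.3] 1.3
botA 105 med [0.4537 0.2983 0.0406] rect [454.6 300.6] [30.1 29.3] 4.5
botB 97 med [ 0.4152 -0.1793  0.0405] rect [ 416.1 -181.4] [27.9 27.5] 3.3
hub 70 med [ 0.5795 -0.2977  0.0419] rect [ 582.4 -300.5] [20.3 20.9] 80.7
tray 1384 med [ 0.5797 -0.2966  0.0058] rect [ 589.1 -301.9] [225.  225.6] 88.8
pin 21 med [ 0.5809 -0.2991  0.0836] rect [ 582. -300.] [7.9 9.7] 89.4
shutter ((563.7271118164062, -4.406959533691406), (197.8049774169922, 129.7397918701172), 89.59494018554688)
[108.  97.] 7973 [863. 587.] [228. 323.] 20.1
[512. 101.] 49 [ 891. -584.] [ 7. 67.] 54.1
[535. 109.] 16 [ 871. -652.] [ 5. 27.] 25.0
[521. 116.] 23 [ 851. -613.] [ 5. 51.] 30.7
[426. 128.] 362 [ 805. -333.] [55. 69.] 49.3
[311. 183.] 583 [589.  -3.] [143. 213.] 0.0
[413. 204.] 2502 [ 582. -300.] [182. 116.] 80.9
[ 70. 206.] 3171 [550. 684.] [122. 309.] 0.0
[ 15. 190.] 24 [589. 831.] [22.  9.] 65.2
[310. 201.] 111 [581.  -2.] [12. 71.] 1.6
[161. 220.] 461 [515. 415.] [76. 66.] 74.5
[ 13. 212.] 25 [527. 832.] [ 9. 20.] 1.6
[199. 241.] 60 [457. 308.] [26. 29.] 74.3
[444. 263.] 84 [ 416. -389.] [31. 31.] 0.1
[623. 324.] 3486 [ 253. -890.] [ 97. 294.] 88.2
[629. 429.] 105 [ -28. -899.] [64. 18.] 84.1
[[ 3.055e-01 -2.085e-01 -1.000e-04]
 [ 7.391e-01 -2.606e-01 -2.500e-03]
 [ 8.707e-01  3.250e-01 -4.200e-03]]
```

drive_tool([
  [[0.404, 0.574, 0.0, 0, 0, 75.4, 60], [0.404, 0.574, 0.0, 0, 0, 75.4, 60], [0.404, 0.574, 0.0, 0, 0, 75.4, 60], [0.404, 0.574, 0.0, 0, 0, 75.4, 60], [0.404, 0.574, 0.0, 0, 0, 75.4, 60]],
], newtons=40)

```text
t: 0.6
ee_pos: [0.3061, -0.3714, 0.231]
tcp_rot: [-2.735, -1.545, -0.0]
ft_force: [1.5, -0.2, 0.8]
opening: 0.0512
grasp_force: 0.0
```

Run:
```python
from h import *
i=cams.camera_info('top'); z=np.load('top0.npz');p,d=z['p'],z['d']
v,u=np.mgrid[:480,:640]; W=world(u,v,d,i)
s=np.s_[160:300,255:365];w=W[s].reshape(-1,3)
def R(n,m):
    q=cv2.minAreaRect((w[m][:,:2]*1000).astype(np.float32));print(n,m.sum(),np.round(w[m].mean(0),4),np.round(q[0],1),np.round(q[1],1),round(q[2],2))
h=w[:,2]
R('all',(h>.05)); 
near=w[:,0]<.49
for sg in(1,-1):
    m=near&(h>.05)&(sg*w[:,1]>0); R('run',m); f=np.polyfit(w[m][:,0],w[m][:,1],1);print('slope deg',np.degrees(np.arctan(f[0])),np.polyval(f,.43))
    R('pin',m&(h>.067)&(w[:,0]<.45))
```

```text
all 4246 [ 0.5526 -0.0032  0.082 ] [504.9  -2.9] [214.4 290.2] 89.62
run 221 [0.4249 0.0983 0.0587] [425.8  98.6] [ 12.4 127.9] 89.74
slope deg -0.49848278717299754 0.09827096700435725
pin 8 [0.3856 0.1007 0.072 ] [385.9 100.9] [5.4 5.3] 2.14
run 288 [ 0.4104 -0.0819  0.3278] [426.2 -59. ] [105.3 130.8] 87.67
slope deg -29.590307533727287 -0.09302840388545722
pin 69 [ 0.3651 -0.014   1.1828] [374.9 -55.6] [  5.7 106.4] 9.92
```

drive_tool([
  [[0.26, 0.368, -0.03, 0, 0, 31, 60], [0.26, 0.368, -0.03, 0, 0, 31, 60], [0.26, 0.368, -0.03, 0, 0, 31, 60], [0.26, 0.368, -0.03, 0, 0, 31, 60], [0.26, 0.368, -0.03, 0, 0, 31, 60]],
])

```text
t: 1.1
ee_pos: [0.4501, -0.1677, 0.2145]
tcp_rot: [-2.226, -2.216, 0.0]
ft_force: [0.4, -0.3, -0.3]
opening: 0.0512
grasp_force: 0.0
```

```bash
cat >> h.py <<'E'
def st():
    s=read_state(); r=s['tcp_rot']; from scipy.spatial.transform import Rotation as Ro
    M=Ro.from_rotvec(r).as_matrix(); print('t',round(s['t'],2),'p',np.round(s['ee_pos'],4),'ytool ang',round(float(np.degrees(np.arctan2(M[1,1],M[0,1]))),2),'z',np.round(M[:,2],3),'f',np.round(s['ft_force'],1),'op',round(s['opening'],4),'q',np.round(s['q'],2))
E
python3 -c "
from h import *;st()"
```

```text
t 1.1 p [ 0.4501 -0.1677  0.2145] ytool ang -0.25 z [-0. -0. -1.] f [ 0.4 -0.3 -0.3] op 0.0512 q [-0.5   0.2   1.78 -0.    1.16 -0.5 ]
```

drive_tool([
  [[0.116, 0.164, -0.06, 0, 0, 0, 60], [0.116, 0.164, -0.06, 0, 0, 0, 60], [0.116, 0.164, -0.06, 0, 0, 0, 60], [0.116, 0.164, -0.06, 0, 0, 0, 60], [0.116, 0.164, -0.06, 0, 0, 0, 60]],
])

```text
t: 1.6
ee_pos: [0.5669, -0.0016, 0.1528]
tcp_rot: [-2.224, -2.216, -0.001]
ft_force: [-1.3, -0.1, -0.3]
opening: 0.0511
grasp_force: 0.0
```

Run:
```python
from h import *
st(); p,d,i=snap('wrist'); cv2.imwrite('pics/w1.png',p[:,:,::-1]); print(i['vertical_fov'],i['cx'],i['cy'],np.round(i['cam_to_world'],3).tolist())
```

```text
t 1.6 p [ 0.5669 -0.0016  0.1528] ytool ang -0.19 z [-0.001  0.002 -1.   ] f [-1.3 -0.1 -0.3] op 0.0511 q [-0.13  0.4   1.67  0.    1.08 -0.12]
65.70646984690485 322.43810151026014 246.19826845249364 [[1.0, -0.002, -0.001, 0.568], [-0.002, -0.949, -0.316, 0.08], [-0.0, 0.316, -0.949, 0.295], [0.0, 0.0, 0.0, 1.0]]
```

View pics/w1.png

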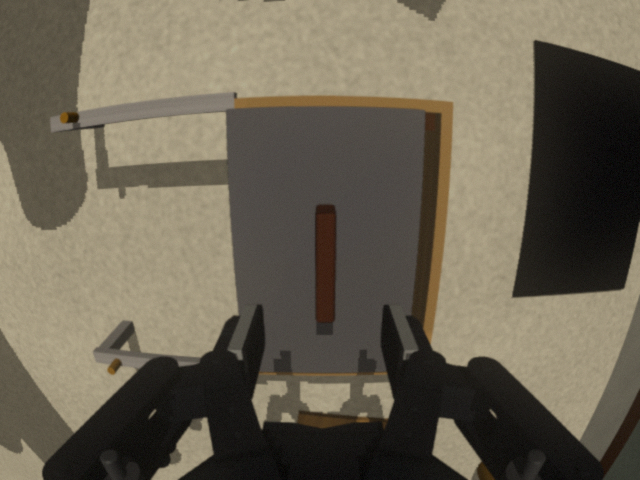

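The wrist view shows the grip bar at (325,263), midway between the fingers, and the two brass marks at (68,118) and (114,366).

drive_tool([
  [[0, -0.001, -0.05, 0, 0, 0, 60], [0, -0.001, -0.082, 0, 0, 0, 60], [0, -0.001, -0.082, 0, 0, 0, 60], [0, -0.001, -0.082, 0, 0, 0, 0], [0, -0.001, -0.082, 0, 0, 0, 0]],
])

```text
t: 2.15
ee_pos: [0.5668, -0.0075, 0.0746]
tcp_rot: [2.228, 2.211, 0.003]
ft_force: [0.7, -0.3, 0.4]
opening: 0.0234
grasp_force: 0.0
```

drive_tool([
  [[0, 0, 0, 0, 0, 0, 0], [0, 0, 0, 0, 0, 0, 0], [0, 0, 0, 0, 0, 0, 0], [0, 0, 0, 0, 0, 0, 0], [0, 0, 0, 0, 0, 0, 0]],
])

```text
t: 2.65
ee_pos: [0.5676, -0.0074, 0.0749]
tcp_rot: [2.226, 2.211, 0.004]
ft_force: [1.1, -1.2, 7.9]
opening: 0.0111
grasp_force: 42.6
```

drive_tool([
  [[-0.025, 0, 0, 0, 0, 0, 0], [-0.05, 0, 0, 0, 0, 0, 0], [-0.075, 0, 0, 0, 0, 0, 0], [-0.1, 0, 0, 0, 0, 0, 0], [-0.11, 0, 0, 0, 0, 0, 0]],
])

```text
t: 3.15
ee_pos: [0.4589, -0.0068, 0.075]
tcp_rot: [2.225, 2.208, 0.01]
ft_force: [7.7, 3.4, 1.0]
opening: 0.0111
grasp_force: 44.5
```

drive_tool([
  [[-0.004, 0, 0, 0, 0, 0, 0], [-0.008, 0, 0, 0, 0, 0, 0], [-0.008, 0, 0, 0, 0, 0, 0]],
])

```text
t: 3.45
ee_pos: [0.4517, -0.0068, 0.0749]
tcp_rot: [2.225, 2.209, 0.009]
ft_force: [5.2, 2.0, 7.2]
opening: 0.0109
grasp_force: 45.4
```

Run:
```python
from h import *
st(); p,d,i=snap('wrist'); cv2.imwrite('pics/w2.png',p[:,:,::-1])
p,d,i=snap('top');cv2.imwrite('pics/t2.png',p[:,:,::-1]); np.savez('t2.npz',p=p,d=d)
```

```text
t 3.45 p [ 0.4517 -0.0068  0.0749] ytool ang -0.43 z [ 0.009 -0.    -1.   ] f [5.2 2.  7.2] op 0.0109 q [-0.17  0.37  2.    0.    0.76 -0.16]
```

View pics/w2.png

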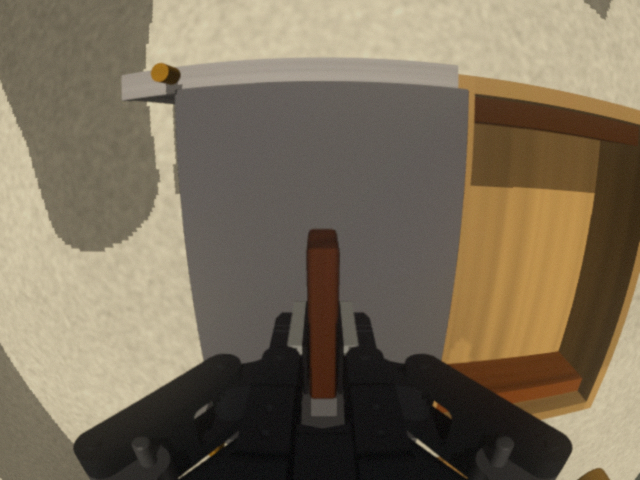

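The shutter is nearly at the marks: its leading corner is at (177,92) and the pin at (165,73). I'll measure the gap by ray casting.

```bash
cat >> h.py <<'E'
def fish(u,v,i,z):
    f=240/np.tan(np.radians(i['vertical_fov'])/2); T=np.array(i['cam_to_world'])
    a=np.asarray(u,float)-i['cx'];b=np.asarray(v,float)-i['cy'];r=np.hypot(a,b)+1e-9;t=r/f
    D=np.stack([np.sin(t)*a/r,np.sin(t)*b/r,np.cos(t)],-1)@T[:3,:3].T
    return T[:3,3]+D*((z-T[2,3])/D[...,2])[...,None]
E
python3 - <<'E'
from h import *
p,d,i=snap('wrist')
hsv=cv2.cvtColor(p,cv2.COLOR_RGB2HSV)
m=(hsv[...,1]>140)&(hsv[...,0]<25);m[110:]=0;m[:,300:]=0
ys,xs=np.where(m);print(xs.min(),xs.max(),ys.min(),ys.max())
W=fish(xs,ys,i,.074); t=(xs<170)
print('pin top left part',np.round(W.min(0),4),np.round(W.max(0),4))
for r in range(95,320,30):
    g=p[r,140:300].astype(int).sum(-1); k=140+np.where(g<330)[0]
    k=[c for c in k if (p[r,c:c+6].astype(int).sum(-1)<330).all()]
    e=k[0] if k else 0; print(r,e,np.round(fish(e,r,i,.066),4))
z=np.load('t2.npz');i=cams.camera_info('top');v,u=np.mgrid[:480,:640];W=world(u,v,z['d'],i)
s=np.s_[160:300,255:365];w=W[s].reshape(-1,3)
g=w[(w[:,2]>.062)&(w[:,2]<.069)&(w[:,1]>.06)&(w[:,1]<.09)];print('shutter x range',np.percentile(g[:,0],[0,1,50,99,100]))
g=w[(w[:,2]>.069)&(w[:,2]<.08)&(w[:,1]>.09)&(w[:,0]<.42)];print('pin',len(g),g.mean(0))
E
```

```text
151 178 63 83
pin top left part [0.3841 0.0953 0.074 ] [0.3961 0.1045 0.074 ]
95 156 [0.3825 0.0922 0.066 ]
125 175 [0.391  0.0783 0.066 ]
155 140 [0.3732 0.0668 0.066 ]
185 140 [0.3718 0.0534 0.066 ]
215 140 [0.37   0.0397 0.066 ]
245 186 [0.3914 0.0252 0.066 ]
275 190 [0.3914 0.0106 0.066 ]
305 194 [ 0.3911 -0.005   0.066 ]
shutter x range [0.38955578 0.38958054 0.40996784 0.58968253 0.64042101]
pin 0 [nan nan nan]<stdin>:15: RuntimeWarning: Mean of empty slice.
  ret = um.true_divide(
```

drive_tool([
  [[-0.002, 0, 0, 0, 0, 0, 0], [-0.003, 0, 0, 0, 0, 0, 0], [-0.003, 0, 0, 0, 0, 0, 0]],
])

```text
t: 3.9
ee_pos: [0.4495, -0.0068, 0.075]
tcp_rot: [2.225, 2.208, 0.01]
ft_force: [5.3, 3.4, 6.2]
opening: 0.0108
grasp_force: 45.2
```

Run:
```python
from h import *
st();p,d,i=snap('wrist')
hsv=cv2.cvtColor(p,cv2.COLOR_RGB2HSV)
m=(hsv[...,1]>140)&(hsv[...,0]<25);m[110:]=0;m[:,300:]=0
ys,xs=np.where(m)
print(np.round(fish(xs,ys,i,.074).min(0),4))
for r in (125,245,275,305):
    k=[c for c in range(150,300) if (p[r,c:c+8].astype(int).sum(-1)<330).all()]
    print(r,k[:1],np.round(fish(k[0],r,i,.066),4))
```

```text
t 3.9 p [ 0.4495 -0.0068  0.075 ] ytool ang -0.43 z [ 0.01 -0.   -1.  ] f [5.3 3.4 6.2] op 0.0108 q [-0.17  0.37  2.    0.    0.76 -0.16]
[0.3842 0.0955 0.074 ]
125 [176] [0.3893 0.0783 0.066 ]
245 [186] [0.3893 0.0252 0.066 ]
275 [190] [0.3893 0.0107 0.066 ]
305 [194] [ 0.389  -0.0049  0.066 ]
```

drive_tool([
  [[-0.0012, 0, 0, 0, 0, 0, 0], [-0.0012, 0, 0, 0, 0, 0, 0], [0, 0, 0, 0, 0, 0, 50], [0, 0, 0, 0, 0, 0, 50], [0, 0, 0, 0, 0, 0, 50]],
])

```text
t: 4.45
ee_pos: [0.444, -0.0066, 0.0728]
tcp_rot: [-2.229, -2.214, 0.001]
ft_force: [-0.1, 0.4, -0.7]
opening: 0.0423
grasp_force: 0.0
```

drive_tool([
  [[0, 0, 0.05, 0, 0, 0, 60], [0, 0, 0.1, 0, 0, 0, 60], [0.03, 0.1, 0.13, 0, 0, 83, 80], [0.06, 0.24, 0.13, 0, 0, 83, 80], [0.06, 0.24, 0.13, 0, 0, 83, 80]],
])

```text
t: 4.95
ee_pos: [0.4817, 0.1375, 0.1956]
tcp_rot: [1.673, 2.658, 0.001]
ft_force: [0.3, -0.9, -0.1]
opening: 0.0686
grasp_force: 0.0
```

```bash
python3 -c "
from h import *;st()"
```

```text
t 4.95 p [0.4817 0.1375 0.1956] ytool ang 25.63 z [ 0.001 -0.    -1.   ] f [ 0.3 -0.9 -0.1] op 0.0686 q [ 0.14  0.25  1.77 -0.    1.12 -0.31]
```

drive_tool([
  [[0.029, 0.095, -0.02, 0, 0, 56.5, 80], [0.029, 0.095, -0.02, 0, 0, 56.5, 80], [0.029, 0.095, -0.02, 0, 0, 56.5, 80], [0.029, 0.095, -0.02, 0, 0, 56.5, 80], [0.029, 0.095, -0.02, 0, 0, 56.5, 80]],
])

```text
t: 5.45
ee_pos: [0.5094, 0.2317, 0.1738]
tcp_rot: [-0.578, -3.086, 0.002]
ft_force: [0.2, 0.0, -0.7]
opening: 0.0678
grasp_force: 0.0
```

drive_tool([
  [[0, 0, 0, 0, 0, 8, 80], [0, 0, 0, 0, 0, 13.5, 80], [0, 0, 0, 0, 0, 13.5, 80]],
])

```text
t: 5.75
ee_pos: [0.5097, 0.2311, 0.1742]
tcp_rot: [-0.222, -3.132, 0.001]
ft_force: [-0.9, 0.4, 0.3]
opening: 0.0682
grasp_force: 0.0
```

Run:
```python
from h import *
st(); p,d,i=snap('wrist'); cv2.imwrite('pics/w3.png',p[:,:,::-1]); np.savez('w3.npz',p=p,d=d,T=i['cam_to_world'])
p,d,i=snap('top'); v,u=np.mgrid[:480,:640];W=world(u,v,d,i)
s=np.s_[160:300,255:365];w=W[s].reshape(-1,3);h=w[:,2]
g=w[(h>.062)&(h<.069)&(abs(w[:,1])<.08)];print('shutter x',np.percentile(g[:,0],[0.2,50,99.8]))
for sg in(1,-1):
    g=w[(h>.068)&(h<.08)&(sg*w[:,1]>.085)];print('pin',len(g),g.mean(0))
g=w[(h>.05)];q=cv2.minAreaRect((g[h[h>.05]<.1][:,:2]*1000).astype(np.float32));print(q)
g=w[(h>.085)&(h<.1)];print('grip',np.median(g,0))
```

```text
t 5.75 p [0.5097 0.2311 0.1742] ytool ang 81.9 z [-0.001 -0.001 -1.   ] f [-0.9  0.4  0.3] op 0.0682 q [ 0.3   0.36  1.67 -0.    1.12 -1.13]
shutter x [0.38506705 0.44656403 0.64402578]
pin 21 [0.43303458 0.09290119 0.07067178]
pin 22 [ 0.41663966 -0.09555378  0.0704726 ]
((504.76971435546875, -3.0078125), (214.00579833984375, 290.20611572265625), 89.67447662353516)
grip [ 0.44652093 -0.00425364  0.09193703]
```

View pics/w3.png

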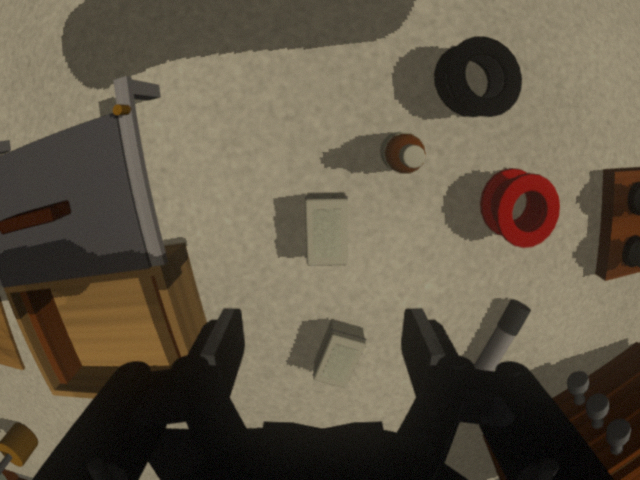

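The wrist view shows box b at (327,230) and box a at (340,350). The large spool is at (478,77), the amber bottle at (406,154) and the red decoy at (525,208). The shutter is at the marks.

```bash
cat >> h.py <<'E'
def fishpts(d,i):
    f=240/np.tan(np.radians(i['vertical_fov'])/2); T=np.array(i['cam_to_world']);v,u=np.mgrid[:480,:640]
    a=u-i['cx'];b=v-i['cy'];r=np.hypot(a,b)+1e-9;t=r/f;k=np.tan(t)/r
    P=np.stack([a*k*d,b*k*d,d],-1);return P@T[:3,:3].T+T[:3,3]
def rect(w,m,n=''):
    q=cv2.minAreaRect((w[m][:,:2]*1000).astype(np.float32));print(n,m.sum(),'med',np.round(np.median(w[m],0),4),'rect',np.round(q[0],1),np.round(q[1],1),round(q[2],1));return q
def near(W,x,y,r,z0,z1=.3):return (np.hypot(W[...,0]-x,W[...,1]-y)<r)&(W[...,2]>z0)&(W[...,2]<z1)
E
python3 - <<'E'
from h import *
p,d,i=snap('wrist');W=fishpts(d,i)
rect(W,near(W,.511,.233,.05,.028,.04),'boxb');rect(W,near(W,.637,.227,.045,.028,.04),'boxa')
rect(W,near(W,.4,.375,.05,.035,.05),'large')
m=near(W,.582,-.003,.13,.054,.062);rect(W,m,'case rim')
E
```

```text
boxb 2816 med [0.5112 0.234  0.0322] rect [512.9 233.7] [33.7 55.7] 82.9
boxa 1776 med [0.6364 0.2283 0.0323] rect [639.5 228. ] [34.5 56.9] 63.5
large 3438 med [0.4011 0.3718 0.0396] rect [400.6 374.5] [65.1 65.7] 47.3
case rim 3548 med [0.5389 0.0172 0.06  ] rect [574.   -1.2] [151.  218.1] 2.7
```

drive_tool([
  [[0.002, 0.002, -0.05, 0, 0, 0.6, 80], [0.002, 0.002, -0.1, 0, 0, 0.6, 80], [0.002, 0.002, -0.14, 0, 0, 0.6, 70], [0.002, 0.002, -0.171, 0, 0, 0.6, 70], [0.002, 0.002, -0.171, 0, 0, 0.6, 60]],
])

```text
t: 6.4
ee_pos: [0.5088, 0.2321, -0.0003]
tcp_rot: [-0.209, -3.127, 0.005]
ft_force: [0.0, 0.1, -0.3]
opening: 0.0516
grasp_force: 0.0
```

drive_tool([
  [[0, 0, 0, 0, 0, 0, 0], [0, 0, 0, 0, 0, 0, 0], [0, 0, 0, 0, 0, 0, 0], [0, 0, 0, 0, 0, 0, 0], [0, 0, 0, 0, 0, 0, 0]],
], newtons=30)

```text
t: 6.9
ee_pos: [0.513, 0.2336, 0.0046]
tcp_rot: [0.207, 3.133, 0.001]
ft_force: [-0.5, 0.1, -0.5]
opening: 0.034
grasp_force: 32.4
```

drive_tool([
  [[0, 0, 0.05, 0, 0, 0, 0], [0, 0, 0.1, 0, 0, 0, 0], [0.03, -0.04, 0.115, 0, 0, 7, 0], [0.045, -0.085, 0.115, 0, 0, 7, 0], [0.055, -0.13, 0.115, 0, 0, 7, 0]],
])

```text
t: 7.4
ee_pos: [0.5699, 0.1022, 0.1205]
tcp_rot: [0.012, 3.137, -0.0]
ft_force: [0.0, 0.4, -1.2]
opening: 0.0336
grasp_force: 32.5
```

drive_tool([
  [[0.013, -0.045, 0, 0, 0, 0, 0], [0.013, -0.075, 0, 0, 0, 0, 0], [0.013, -0.075, 0, 0, 0, 0, 0], [0.013, -0.075, 0, 0, 0, 0, 0]],
])

```text
t: 7.8
ee_pos: [0.5802, 0.0278, 0.1187]
tcp_rot: [-0.018, -3.141, -0.0]
ft_force: [0.2, -0.2, -0.6]
opening: 0.0337
grasp_force: 32.5
```

Run:
```python
from h import *
st(); p,d,i=snap('wrist'); cv2.imwrite('pics/w4.png',p[:,:,::-1]);W=fishpts(d,i)
m=near(W,.44,-.004,.06,.085,.1);rect(W,m,'grip');m=near(W,.45,-.004,.12,.06,.07)&(W[...,0]<.5);rect(W,m,'sheet')
```

```text
t 7.8 p [0.5802 0.0278 0.1187] ytool ang 89.34 z [-0.  0. -1.] f [ 0.2 -0.2 -0.6] op 0.0337 q [-0.07  0.45  1.67  0.    1.01 -1.63]
grip 4076 med [ 0.4504 -0.0006  0.0936] rect [449.2  -2.4] [69.2 12.8] 89.8
sheet 41324 med [0.4678 0.0038 0.0659] rect [454.   -2.6] [214.   92.8] 89.8
```

View pics/w4.png

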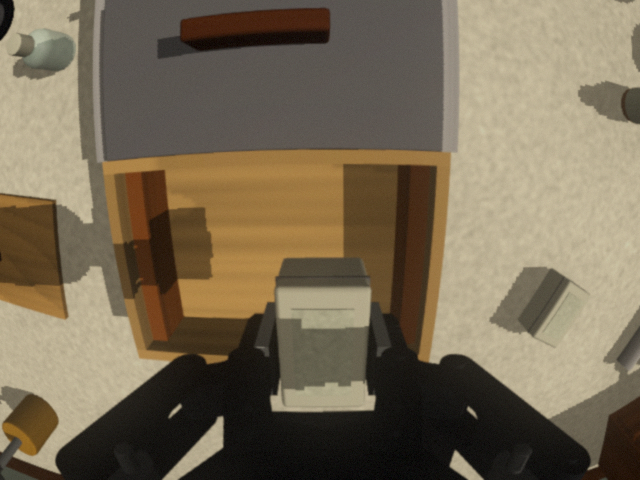

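The box hangs upright above the open well, inner edges at about (120-440, 165-350), and the clear bottle is still standing at (40,45).

drive_tool([
  [[0.001, 0.001, -0.04, 0, 0, 0, 0], [0.001, 0.001, -0.08, 0, 0, 0, 0], [0.001, 0.001, -0.1, 0, 0, 0, 0], [0.001, 0.001, -0.105, 0, 0, 0, 0], [0.001, 0.001, -0.105, 0, 0, 0, 0]],
])

```text
t: 8.35
ee_pos: [0.5802, 0.031, 0.0134]
tcp_rot: [-0.012, -3.139, -0.0]
ft_force: [1.0, -0.2, -1.4]
opening: 0.0337
grasp_force: 32.6
```

drive_tool([
  [[0, 0, 0, 0, 0, 0, 60], [0, 0, 0, 0, 0, 0, 60], [0, 0, 0, 0, 0, 0, 60], [0, 0, 0.05, 0, 0, 0, 60], [0, 0, 0.1, 0, 0, 0, 60]],
])

```text
t: 8.85
ee_pos: [0.5798, 0.0296, 0.1132]
tcp_rot: [-0.015, -3.137, -0.0]
ft_force: [0.9, 0.2, 0.3]
opening: 0.0509
grasp_force: 0.0
```

drive_tool([
  [[0.02, 0.05, 0.03, 0, 0, -8, 70], [0.035, 0.1, 0.03, 0, 0, -16, 80], [0.045, 0.15, 0.03, 0, 0, -24, 80], [0.055, 0.199, 0.03, 0, 0, -26, 80], [0.055, 0.199, 0.03, 0, 0, -26, 80]],
])

```text
t: 9.35
ee_pos: [0.6373, 0.2336, 0.1443]
tcp_rot: [0.717, 3.057, 0.005]
ft_force: [-0.6, -0.4, -0.1]
opening: 0.0682
grasp_force: 0.0
```

Run:
```python
from h import *
st(); p,d,i=snap('wrist'); cv2.imwrite('pics/w5.png',p[:,:,::-1]);W=fishpts(d,i)
rect(W,near(W,.637,.227,.045,.028,.04),'boxa')
rect(W,near(W,.581,.03,.045,.034,.05),'placed b')
p,d,i=snap('top'); v,u=np.mgrid[:480,:640];W=world(u,v,d,i)
rect(W,near(W,.581,.03,.045,.034,.05),'placed b')
```

```text
t 9.35 p [0.6373 0.2336 0.1443] ytool ang 63.6 z [ 0.002  0.002 -1.   ] f [-0.6 -0.4 -0.1] op 0.0682 q [ 0.25  0.55  1.42  0.    1.17 -0.86]
boxa 3437 med [0.638  0.2286 0.0322] rect [639.5 227.9] [34.4 56.2] 63.1
placed b 1931 med [0.5809 0.0356 0.0403] rect [581.7  31.4] [36.1 56.6] 89.6
placed b 236 med [0.5784 0.0303 0.0386] rect [578.8  29.9] [54.2 33.5] 1.9
```

drive_tool([
  [[0.002, -0.002, -0.05, 0, 0, -0.3, 80], [0.002, -0.002, -0.1, 0, 0, -0.3, 80], [0.002, -0.002, -0.1, 0, 0, -0.3, 80]],
])

```text
t: 9.75
ee_pos: [0.632, 0.2228, 0.0368]
tcp_rot: [-0.728, -3.043, 0.011]
ft_force: [-1.5, 0.7, -0.0]
opening: 0.0682
grasp_force: 0.0
```

```bash
python3 -c "
from h import *;st()"
```

```text
t 9.75 p [0.632  0.2228 0.0368] ytool ang 63.11 z [-0.014 -0.004 -1.   ] f [-1.5  0.7 -0. ] op 0.0682 q [ 0.24  0.67  1.51 -0.    0.99 -0.86]
```

drive_tool([
  [[0, 0, 0, 0, 0, 0, 80], [0, 0, 0, 0, 0, 0, 80], [0, 0, 0, 0, 0, 0, 80]],
])

```text
t: 10.05
ee_pos: [0.6407, 0.2264, 0.0468]
tcp_rot: [0.729, 3.051, 0.003]
ft_force: [0.4, 0.6, 0.5]
opening: 0.0683
grasp_force: 0.0
```

drive_tool([
  [[0, 0.0015, -0.02, 0, 0, 0, 80], [0, 0.0015, -0.04, 0, 0, 0, 75], [0, 0.0015, -0.04, 0, 0, 0, 60]],
])

```text
t: 10.35
ee_pos: [0.6376, 0.2276, 0.0033]
tcp_rot: [-0.729, -3.055, 0.001]
ft_force: [-1.2, 0.4, -0.1]
opening: 0.0518
grasp_force: 0.0
```

drive_tool([
  [[0, 0, 0, 0, 0, 0, 0], [0, 0, 0, 0, 0, 0, 0], [0, 0, 0, 0, 0, 0, 0], [0, 0, 0, 0, 0, 0, 0], [0, 0, 0, 0, 0, 0, 0]],
])

```text
t: 10.85
ee_pos: [0.6397, 0.2282, 0.0054]
tcp_rot: [0.729, 3.053, 0.002]
ft_force: [-0.0, 0.3, 6.9]
opening: 0.0334
grasp_force: 31.4
```

drive_tool([
  [[0, 0, 0.05, 0, 0, 0, 0], [0, 0, 0.1, 0, 0, 0, 0], [-0.01, -0.045, 0.115, 0, 0, 8, 0], [-0.02, -0.09, 0.115, 0, 0, 16, 0], [-0.03, -0.135, 0.115, 0, 0, 24, 0]],
])

```text
t: 11.35
ee_pos: [0.6087, 0.0919, 0.1202]
tcp_rot: [0.066, 3.138, -0.0]
ft_force: [0.8, -1.1, -0.5]
opening: 0.0334
grasp_force: 30.4
```

drive_tool([
  [[-0.01, -0.045, 0, 0, 0, 2.4, 0], [-0.02, -0.09, 0, 0, 0, 2.4, 0], [-0.028, -0.128, 0, 0, 0, 2.4, 0], [-0.028, -0.128, 0, 0, 0, 2.4, 0], [-0.028, -0.128, 0, 0, 0, 2.4, 0]],
])

```text
t: 11.85
ee_pos: [0.5803, -0.0359, 0.1189]
tcp_rot: [0.016, 3.141, 0.0]
ft_force: [0.2, -0.0, -0.4]
opening: 0.0335
grasp_force: 30.5
```

Run:
```python
from h import *
st(); p,d,i=snap('wrist'); cv2.imwrite('pics/w6.png',p[:,:,::-1])
```

```text
t 11.85 p [ 0.5803 -0.0359  0.1189] ytool ang 89.42 z [ 0.  0. -1.] f [ 0.2 -0.  -0.4] op 0.0335 q [-0.18  0.45  1.67  0.    1.01 -1.74]
```

drive_tool([
  [[0.001, 0, -0.04, 0, 0, 0, 0], [0.001, 0, -0.08, 0, 0, 0, 0], [0.001, 0, -0.1, 0, 0, 0, 0], [0.001, 0, -0.105, 0, 0, 0, 0], [0.001, 0, -0.105, 0, 0, 0, 0]],
])

```text
t: 12.4
ee_pos: [0.5811, -0.0334, 0.0136]
tcp_rot: [-0.009, -3.14, -0.001]
ft_force: [-0.3, 0.8, -0.5]
opening: 0.0336
grasp_force: 30.8
```

drive_tool([
  [[0, 0, 0, 0, 0, 0, 60], [0, 0, 0, 0, 0, 0, 60], [0, 0, 0, 0, 0, 0, 60], [0, 0, 0.05, 0, 0, 0, 60], [0, 0, 0.1, 0, 0, 0, 60]],
])

```text
t: 12.9
ee_pos: [0.5798, -0.0347, 0.113]
tcp_rot: [-0.012, -3.137, -0.001]
ft_force: [1.4, -0.6, 1.0]
opening: 0.0517
grasp_force: 0.0
```

drive_tool([
  [[0, -0.04, 0.05, 0, 0, -8, 60], [0, -0.08, 0.07, 0, 0, -8, 60], [0, -0.12, 0.07, 0, 0, -8, 60], [0, -0.12, 0.07, 0, 0, -8, 60]],
])

```text
t: 13.3
ee_pos: [0.5832, -0.1609, 0.186]
tcp_rot: [0.237, 3.127, -0.007]
ft_force: [-0.3, -0.9, 0.3]
opening: 0.0512
grasp_force: 0.0
```

Run:
```python
from h import *
st(); p,d,i=snap('wrist'); cv2.imwrite('pics/w7.png',p[:,:,::-1]);W=fishpts(d,i)
rect(W,near(W,.581,.03,.045,.034,.05),'placed b');rect(W,near(W,.581,-.035,.04,.034,.05),'placed a')
rect(W,near(W,.582,-.3,.04,.036,.05),'hub');rect(W,near(W,.582,-.3,.04,.07,.1),'pin');rect(W,near(W,.582,-.3,.12,.002,.012),'board')
p,d,i=snap('top'); v,u=np.mgrid[:480,:640];W=world(u,v,d,i)
rect(W,near(W,.581,.03,.045,.034,.05),'placed b');rect(W,near(W,.581,-.035,.04,.034,.05),'placed a')
rect(W,near(W,.36,-.27,.06,.02,.05),'small');rect(W,near(W,.4,.375,.06,.03,.05),'large')
```

```text
t 13.3 p [ 0.5832 -0.1609  0.186 ] ytool ang 81.33 z [ 0.005 -0.005 -1.   ] f [-0.3 -0.9  0.3] op 0.0512 q [-0.38  0.41  1.56 -0.    1.17 -1.8 ]
placed b 2030 med [0.5795 0.0279 0.0399] rect [580.7  30.1] [35.2 56.5] 89.9
placed a 2446 med [ 0.5801 -0.0356  0.0401] rect [581.8 -34.2] [34.7 56.7] 88.5
hub 415 med [ 0.5807 -0.2965  0.042 ] rect [ 584.  -300.6] [20.5 20.8] 81.4
pin 242 med [ 0.583  -0.2981  0.0841] rect [ 584.  -300.1] [ 9.9 10.3] 67.9
board 18357 med [ 0.5783 -0.2848  0.0061] rect [ 572.2 -304.8] [215.2 217.8] 3.4
placed b 228 med [0.5792 0.0305 0.0388] rect [578.7  29.9] [54.6 33.5] 1.7
placed a 238 med [ 0.5795 -0.0334  0.0387] rect [579.7 -34. ] [56.7 33.5] 1.4
small 163 med [ 0.3523 -0.2789  0.0277] rect [ 354.1 -277.2] [36.5 48. ] 51.3
large 329 med [0.3989 0.3742 0.0386] rect [398.7 374.3] [63.4 64. ] 63.4
```

View pics/w7.png

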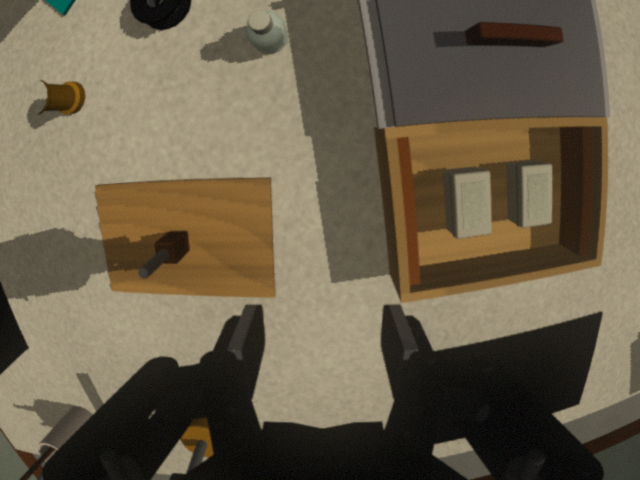

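Both boxes lie flat in the well at (472,203) and (535,195), and the tray's hub is at (172,247).

drive_tool([
  [[0, -0.05, 0, 0, 0, 0, 60], [0, -0.1, 0, 0, 0, 0, 60], [0.001, -0.14, -0.03, 0, 0, 0, 60], [0.001, -0.14, -0.06, 0, 0, 0, 60], [0.001, -0.14, -0.06, 0, 0, 0, 60]],
])

```text
t: 13.9
ee_pos: [0.579, -0.2926, 0.1185]
tcp_rot: [-0.232, -3.124, -0.008]
ft_force: [-0.9, 0.7, -0.4]
opening: 0.0513
grasp_force: 0.0
```

drive_tool([
  [[0, 0, 0, 0, 0, 0, 60], [0, 0, 0, 0, 0, 0, 60], [0, 0, 0, 0, 0, 0, 60]],
])

```text
t: 14.2
ee_pos: [0.5836, -0.2944, 0.1253]
tcp_rot: [0.229, 3.131, -0.002]
ft_force: [0.0, 0.7, -0.4]
opening: 0.0511
grasp_force: 0.0
```

Run:
```python
from h import *
st(); p,d,i=snap('wrist');W=fishpts(d,i)
rect(W,near(W,.582,-.3,.04,.036,.05),'hub');rect(W,near(W,.582,-.3,.04,.07,.1),'pin')
hsv=cv2.cvtColor(p,cv2.COLOR_RGB2HSV);m=near(W,.583,-.3,.13,.003,.01)&(hsv[...,1]>80);rect(W,m,'board')
```

```text
t 14.2 p [ 0.5836 -0.2944  0.1253] ytool ang 81.65 z [ 0.002 -0.001 -1.   ] f [ 0.   0.7 -0.4] op 0.0511 q [-0.57  0.53  1.5   0.    1.1  -2.  ]
hub 724 med [ 0.58   -0.2993  0.0419] rect [ 584.2 -300.7] [19.7 20.7] 81.2
pin 428 med [ 0.5817 -0.3001  0.0867] rect [ 583.8 -300.5] [9.9 9.4] 40.1
board 32998 med [ 0.5765 -0.2973  0.006 ] rect [ 584.6 -300.9] [183.1 117.5] 81.0
```

drive_tool([
  [[0.001, -0.005, -0.035, 0, 0, -0.5, 60], [0.001, -0.005, -0.07, 0, 0, -0.5, 60], [0.001, -0.005, -0.095, 0, 0, -0.5, 60], [0.001, -0.005, -0.104, 0, 0, -0.5, 60], [0.001, -0.005, -0.104, 0, 0, -0.5, 60]],
])

```text
t: 14.75
ee_pos: [0.583, -0.2995, 0.019]
tcp_rot: [-0.244, -3.131, -0.001]
ft_force: [-1.2, -0.3, 0.5]
opening: 0.0511
grasp_force: 0.0
```

drive_tool([
  [[0, 0, 0, 0, 0, 0, 0], [0, 0, 0, 0, 0, 0, 0], [0, 0, 0, 0, 0, 0, 0], [0, 0, 0, 0, 0, 0, 0], [0, 0, 0, 0, 0, 0, 0]],
], newtons=70)

```text
t: 15.25
ee_pos: [0.5847, -0.3011, 0.0217]
tcp_rot: [0.245, 3.129, -0.003]
ft_force: [-0.9, 0.7, 7.4]
opening: 0.0184
grasp_force: 71.0
```

drive_tool([
  [[0, 0, 0, 0, 0, 0, 0], [0, 0, 0.01, 0, 0, 0, 0], [0, 0, 0.02, 0, 0, 0, 0], [0, 0, 0.02, 0, 0, 0, 0]],
])

```text
t: 15.65
ee_pos: [0.5844, -0.3008, 0.0415]
tcp_rot: [0.245, 3.129, -0.002]
ft_force: [1.2, -0.3, -3.0]
opening: 0.0183
grasp_force: 69.7
```

Run:
```python
from h import *
st()
p,d,i=snap('wrist');W=fishpts(d,i)
hsv=cv2.cvtColor(p,cv2.COLOR_RGB2HSV);m=near(W,.583,-.3,.13,.015,.04)&(hsv[...,1]>80)&(W[...,0]<.57);rect(W,m,'board')
w=W[m];A=np.c_[w[:,:2],np.ones(len(w))];print(np.linalg.lstsq(A,w[:,2],rcond=None)[0])
```

```text
t 15.65 p [ 0.5844 -0.3008  0.0415] ytool ang 81.06 z [ 0.003 -0.002 -1.   ] f [ 1.2 -0.3 -3. ] op 0.0183 q [-0.58  0.64  1.55 -0.    0.95 -1.99]
board 35087 med [ 0.5469 -0.3055  0.0257] rect [ 554.1 -295.8] [183.8  58.1] 81.8
[ 0.0066178  -0.00099546  0.02178531]
```

drive_tool([
  [[0, 0, 0.03, 0, 0, 0, 0], [0, 0, 0.06, 0, 0, 0, 0], [0, 0, 0.09, 0, 0, 4, 0], [-0.001, 0.03, 0.11, 0, 0, 8.4, 0], [-0.001, 0.06, 0.11, 0, 0, 8.4, 0]],
])

```text
t: 16.2
ee_pos: [0.5843, -0.2413, 0.1529]
tcp_rot: [0.014, 3.136, -0.005]
ft_force: [0.6, -0.2, -3.8]
opening: 0.0182
grasp_force: 69.8
```

drive_tool([
  [[-0.001, 0.02, 0, 0, 0, 0, 0], [-0.001, 0.02, 0, 0, 0, 0, 0], [-0.001, 0.02, 0, 0, 0, 0, 0]],
])

```text
t: 16.5
ee_pos: [0.5809, -0.2196, 0.1488]
tcp_rot: [-0.013, -3.14, 0.0]
ft_force: [-1.1, -0.4, -3.1]
opening: 0.0183
grasp_force: 69.7
```

Run:
```python
from h import *
st()
p,d,i=snap('wrist');W=fishpts(d,i);cv2.imwrite('pics/w8.png',p[:,:,::-1])
m=near(W,.581,-.003,.16,.057,.0625)&(W[...,0]>.505);rect(W,m,'rim')
w=W[m]
for y in(-.1,-.05,0,.03,.06,.1):
    g=w[abs(w[:,1]-y)<.003];print(y,len(g),np.round(np.sort(g[:,0])[[0,len(g)//2,-1]],4) if len(g) else '')
for x in(.53,.56,.59,.62):
    g=w[abs(w[:,0]-x)<.003];n=g[g[:,1]<0][:,1];q=g[g[:,1]>0][:,1]
    print(x,[np.round([a.min(),a.max()],4) for a in(n,q) if len(a)])
```

```text
t 16.5 p [ 0.5809 -0.2196  0.1488] ytool ang 89.53 z [-0.001 -0.    -1.   ] f [-1.1 -0.4 -3.1] op 0.0183 q [-0.47  0.47  1.55 -0.    1.12 -2.03]
rim 3410 med [ 0.5185 -0.043   0.0597] rect [578.6 -10. ] [202.5 145.9] 89.6
-0.1 279 [0.505  0.5173 0.5324]
-0.05 126 [0.5107 0.5185 0.6505]
0 103 [0.511  0.5184 0.6509]
0.03 87 [0.5113 0.5189 0.6513]
0.06 34 [0.6426 0.6464 0.652 ]
0.1 0 
0.53 [array([-0.1071, -0.0976])]
0.56 []
0.59 []
0.62 []
```

View pics/w8.png

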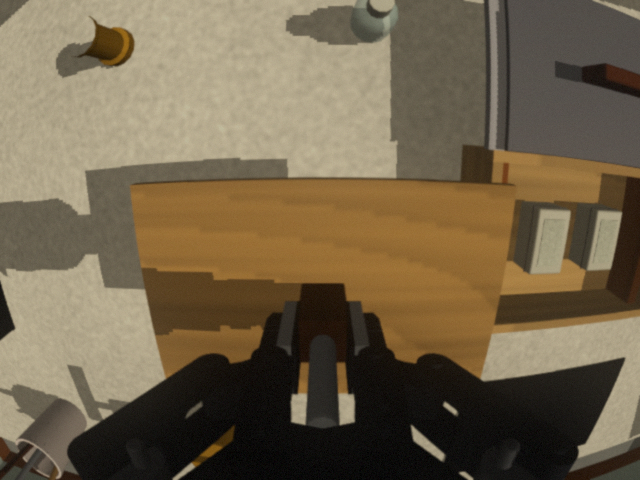

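The tray is held level, with its edges at (135-515, 183). The well is ahead of it with both boxes inside.

drive_tool([
  [[0, 0.045, 0, 0, 0, 0, 0], [0, 0.09, 0, 0, 0, 0, 0], [0, 0.135, 0, 0, 0, 0, 0], [0, 0.175, 0, 0, 0, 0, 0], [0, 0.2, -0.01, 0, 0, 0, 0]],
])

```text
t: 17.05
ee_pos: [0.5824, -0.0185, 0.1402]
tcp_rot: [0.014, 3.139, 0.0]
ft_force: [0.8, 0.0, -3.8]
opening: 0.0186
grasp_force: 69.9
```

drive_tool([
  [[0, 0.0165, -0.02, 0, 0, 0, 0], [0, 0.0165, -0.04, 0, 0, 0, 0], [0, 0.0165, -0.04, 0, 0, 0, 0], [0, 0.0165, -0.04, 0, 0, 0, 0], [0, 0.0165, -0.04, 0, 0, 0, 0]],
])

```text
t: 17.55
ee_pos: [0.5825, -0.0046, 0.1004]
tcp_rot: [0.017, 3.14, -0.001]
ft_force: [0.3, -0.6, -3.5]
opening: 0.0186
grasp_force: 69.9
```

Run:
```python
from h import *
st()
p,d,i=snap('wrist');W=fishpts(d,i);cv2.imwrite('pics/w9.png',p[:,:,::-1])
m=near(W,.581,-.003,.16,.079,.11)&(W[...,0]>.505)&(W[...,0]<.56);rect(W,m,'tray near half')
m=near(W,.581,-.003,.16,.057,.0625)&(W[...,0]>.515);w=W[m]
for x in(.53,.55,.58,.60):
    g=w[abs(w[:,0]-x)<.004];n=g[g[:,1]<0][:,1];q=g[g[:,1]>0][:,1]
    print(x,[np.round([a.min(),a.max()],4) for a in(n,q) if len(a)])
p,d,i=snap('top'); v,u=np.mgrid[:480,:640];W=world(u,v,d,i)
```

```text
t 17.55 p [ 0.5825 -0.0046  0.1004] ytool ang 89.39 z [ 0.002 -0.001 -1.   ] f [ 0.3 -0.6 -3.5] op 0.0186 q [-0.13  0.48  1.69 -0.    0.97 -1.69]
tray near half 29542 med [ 0.5409 -0.0051  0.0847] rect [542.   -4.2] [183.3  37.2] 89.6
0.53 [array([0.0916, 0.0999])]
0.55 []
0.58 []
0.6 []
```

View pics/w9.png

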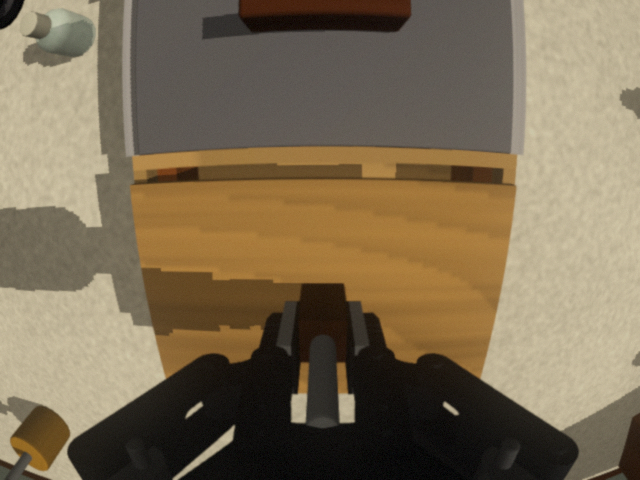

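drive_tool([
  [[0, 0.0013, 0, 0, 0, 0, 0], [0, 0.0013, -0.01, 0, 0, 0, 0], [0, 0.0013, -0.018, 0, 0, 0, 0], [0, 0.0013, -0.024, 0, 0, 0, 0], [0, 0.0013, -0.028, 0, 0, 0, 0]],
])

```text
t: 18.15
ee_pos: [0.5807, -0.0022, 0.0704]
tcp_rot: [-0.015, -3.14, -0.0]
ft_force: [-1.1, 0.9, -3.0]
opening: 0.0185
grasp_force: 70.0
```

drive_tool([
  [[0, 0, -0.002, 0, 0, 0, 0], [0, 0, -0.003, 0, 0, 0, 0], [0, 0, -0.004, 0, 0, 0, 0], [0, 0, -0.004, 0, 0, 0, 0]],
])

```text
t: 18.55
ee_pos: [0.5815, -0.0023, 0.0678]
tcp_rot: [0.015, 3.141, -0.0]
ft_force: [0.1, 0.2, -3.2]
opening: 0.0185
grasp_force: 70.1
```

drive_tool([
  [[0, 0, -0.001, 0, 0, 0, 0], [0, 0, -0.001, 0, 0, 0, 0]],
])

```text
t: 18.75
ee_pos: [0.5816, -0.0023, 0.0677]
tcp_rot: [0.015, 3.141, -0.0]
ft_force: [-4.2, -0.6, 5.5]
opening: 0.0184
grasp_force: 71.3
```

drive_tool([
  [[0, 0, 0, 0, 0, 0, 45], [0, 0, 0, 0, 0, 0, 45], [0, 0, 0, 0, 0, 0, 45], [0, 0, 0.05, 0, 0, 0, 45], [0, 0, 0.1, 0, 0, 0, 45]],
])

```text
t: 19.25
ee_pos: [0.5799, -0.0022, 0.166]
tcp_rot: [-0.015, -3.137, -0.001]
ft_force: [1.6, -0.3, -0.2]
opening: 0.0386
grasp_force: 0.0
```

Run:
```python
from h import *
st()
p,d,i=snap('wrist');W=fishpts(d,i);cv2.imwrite('pics/w10.png',p[:,:,::-1])
m=near(W,.581,-.003,.12,.047,.0565)&(abs(W[...,1]+.003)<.094)&(abs(W[...,0]-.581)<.061);rect(W,m,'tray')
w=W[m];print(np.linalg.lstsq(np.c_[w[:,:2]-[.581,-.003],np.ones(len(w))],w[:,2],rcond=None)[0])
rect(W,near(W,.581,-.003,.04,.08,.095),'hub top');rect(W,near(W,.581,-.003,.04,.12,.145),'pin')
p,d,i=snap('top'); v,u=np.mgrid[:480,:640];W=world(u,v,d,i)
m=near(W,.579,-.003,.12,.047,.0555)&(abs(W[...,1]+.003)<.09)&(abs(W[...,0]-.579)<.055);rect(W,m,'tray top')
rect(W,near(W,.36,-.27,.06,.02,.05),'small');rect(W,near(W,.4,.375,.06,.03,.05),'large')
rect(W,near(W,.45,.3,.04,.03,.07),'bA');rect(W,near(W,.415,-.18,.04,.03,.07),'bB')
```

```text
t 19.25 p [ 0.5799 -0.0022  0.166 ] ytool ang 89.45 z [-0.005  0.    -1.   ] f [ 1.6 -0.3 -0.2] op 0.0386 q [-0.12  0.4   1.63 -0.    1.12 -1.68]
tray 34009 med [ 0.5722 -0.0022  0.052 ] rect [581.2  -3. ] [187.9 121.7] 89.9
[ 0.00138623 -0.00087162  0.05197107]
hub top 777 med [ 0.5766 -0.0018  0.0878] rect [580.7  -2.1] [19.9 20.3] 89.3
pin 409 med [ 0.5786 -0.0023  0.133 ] rect [580.5  -2.2] [9.7 9.6] 83.2
tray top 1219 med [0.5611 0.0216 0.0506] rect [569.9  -3. ] [179.8  91.7] 90.0
small 221 med [ 0.3576 -0.2724  0.0283] rect [ 356.7 -271.6] [47.  47.1] 0.7
large 331 med [0.3989 0.3747 0.0387] rect [400.  374.2] [63.2 64.8] 1.5
bA 102 med [0.4538 0.2987 0.0412] rect [455.3 301.8] [29.  29.7] 51.3
bB 99 med [ 0.415  -0.1797  0.0404] rect [ 414.6 -181.9] [29.5 28.6] 51.2
```

drive_tool([
  [[0, 0.04, 0.02, 0, 0, -4, 60], [-0.018, 0.085, 0.02, 0, 0, -8, 100], [-0.036, 0.13, 0.02, 0, 0, -12, 100], [-0.055, 0.175, 0.02, 0, 0, -16, 100], [-0.075, 0.22, 0.02, 0, 0, -19, 100]],
])

```text
t: 19.85
ee_pos: [0.5056, 0.2192, 0.1865]
tcp_rot: [0.538, 3.095, 0.0]
ft_force: [1.1, 0.3, 0.4]
opening: 0.085
grasp_force: 0.0
```

drive_tool([
  [[-0.025, 0.04, 0, 0, 0, 0, 100], [-0.05, 0.08, 0, 0, 0, 0, 100], [-0.075, 0.12, 0, 0, 0, 0, 100], [-0.105, 0.156, 0, 0, 0, 0, 100], [-0.105, 0.156, 0, 0, 0, 0, 100]],
])

```text
t: 20.35
ee_pos: [0.3975, 0.3774, 0.1863]
tcp_rot: [-0.525, -3.095, -0.002]
ft_force: [0.2, -0.8, -0.2]
opening: 0.0853
grasp_force: 0.0
```

drive_tool([
  [[0, 0, -0.05, 0, 0, 0, 100], [0, 0, -0.06, 0, 0, 0, 100], [0, 0, -0.06, 0, 0, 0, 100], [0, 0, -0.06, 0, 0, 0, 100]],
])

```text
t: 20.75
ee_pos: [0.4022, 0.3734, 0.1272]
tcp_rot: [0.535, 3.096, 0.0]
ft_force: [0.2, 0.4, 0.9]
opening: 0.0855
grasp_force: 0.0
```

Run:
```python
from h import *
st()
p,d,i=snap('wrist');W=fishpts(d,i);cv2.imwrite('pics/w11.png',p[:,:,::-1])
m=near(W,.4,.375,.06,.036,.045);rect(W,m,'large');print(cv2.minEnclosingCircle((W[m][:,:2]*1000).astype(np.float32)))
```

```text
t 20.75 p [0.4022 0.3734 0.1272] ytool ang 70.4 z [ 0. -0. -1.] f [0.2 0.4 0.9] op 0.0855 q [ 0.62  0.4   1.74 -0.    1.   -0.61]
large 5223 med [0.3981 0.3761 0.0399] rect [400.4 375.2] [65.1 64.8] 8.1
((400.43438720703125, 375.2919006347656), 32.87788391113281)
```

View pics/w11.png

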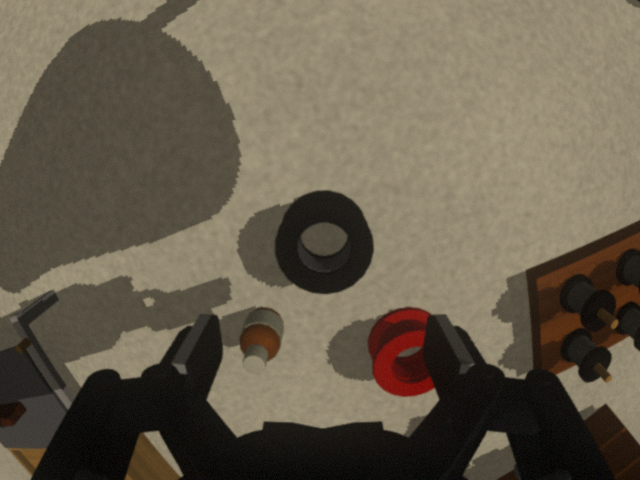

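The spool's bore is at (325,242), between the fingers as seen from above. The amber bottle (262,335) and the red decoy (405,355) are clear of the descent.

drive_tool([
  [[-0.001, 0.002, -0.04, 0, 0, 0, 100], [-0.001, 0.002, -0.08, 0, 0, 0, 100], [-0.001, 0.002, -0.105, 0, 0, 0, 100], [-0.001, 0.002, -0.113, 0, 0, 0, 100], [-0.001, 0.002, -0.113, 0, 0, 0, 100]],
])

```text
t: 21.3
ee_pos: [0.4009, 0.3756, 0.0138]
tcp_rot: [-0.534, -3.096, 0.0]
ft_force: [-0.7, -1.1, 0.2]
opening: 0.0858
grasp_force: 0.0
```

drive_tool([
  [[0, 0, 0, 0, 0, 0, 40], [0, 0, 0, 0, 0, 0, 40], [0, 0, 0, 0, 0, 0, 40], [0, 0, 0, 0, 0, 0, 40], [0, 0, 0, 0, 0, 0, 40]],
], newtons=30)

```text
t: 21.8
ee_pos: [0.4018, 0.3765, 0.0158]
tcp_rot: [0.532, 3.093, 0.004]
ft_force: [-0.3, -0.7, 6.5]
opening: 0.0654
grasp_force: 32.5
```

drive_tool([
  [[0, 0, 0.03, 0, 0, 0, 40], [0, 0, 0.07, 0, 0, 0, 40], [0, 0, 0.12, 0, 0, 0, 40], [0, 0, 0.16, 0, 0, 0, 40], [0, 0, 0.16, 0, 0, 0, 40]],
])

```text
t: 22.3
ee_pos: [0.4042, 0.3786, 0.1811]
tcp_rot: [0.531, 3.087, 0.016]
ft_force: [1.3, 0.9, -0.4]
opening: 0.0652
grasp_force: 34.4
```

Run:
```python
from h import *
st()
p,d,i=snap('wrist');W=fishpts(d,i);cv2.imwrite('pics/w12.png',p[:,:,::-1])
g=p.max(-1)<60
```

```text
t 22.3 p [0.4042 0.3786 0.1811] ytool ang 70.47 z [ 0.011  0.008 -1.   ] f [ 1.3  0.9 -0.4] op 0.0652 q [ 0.63  0.34  1.68  0.    1.11 -0.6 ]
```

View pics/w12.png

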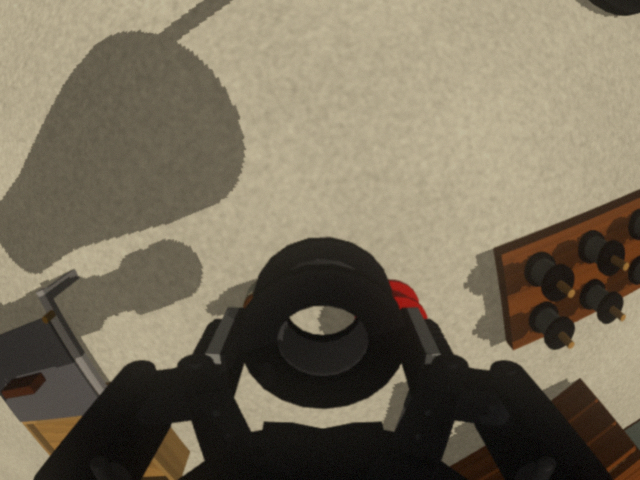

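The spool is held level, bore at (322,325), and the bench below is clear.

drive_tool([
  [[0.015, -0.035, 0.01, 0, 0, 0, 40], [0.033, -0.075, 0.01, 0, 0, 0, 40], [0.052, -0.115, 0.01, 0, 0, 0, 40], [0.072, -0.155, 0.01, 0, 0, 0, 40], [0.091, -0.195, 0.01, 0, 0, 0, 40]],
])

```text
t: 22.85
ee_pos: [0.4911, 0.1789, 0.1828]
tcp_rot: [-0.533, -3.095, 0.001]
ft_force: [0.1, 0.5, -1.5]
opening: 0.0651
grasp_force: 34.4
```

drive_tool([
  [[0.02, -0.04, 0, 0, 0, 0, 40], [0.04, -0.08, 0, 0, 0, 0, 40], [0.06, -0.12, 0, 0, 0, 0, 40], [0.08, -0.16, 0, 0, 0, 0, 40], [0.088, -0.182, 0, 0, 0, 0, 40]],
])

```text
t: 23.35
ee_pos: [0.5805, -0.0046, 0.1828]
tcp_rot: [0.536, 3.095, -0.002]
ft_force: [-0.1, 0.8, -0.1]
opening: 0.0651
grasp_force: 34.4
```

drive_tool([
  [[0, 0, 0, 0, 0, 0, 40], [0, 0, 0, 0, 0, 0, 40], [0, 0, 0, 0, 0, 0, 40]],
])

```text
t: 23.65
ee_pos: [0.5781, -0.0002, 0.1829]
tcp_rot: [-0.532, -3.094, -0.0]
ft_force: [-0.7, 0.1, -2.0]
opening: 0.0651
grasp_force: 34.4
```

Run:
```python
from h import *
st()
p,d,i=snap('wrist');W=fishpts(d,i);cv2.imwrite('pics/w13.png',p[:,:,::-1])
rect(W,near(W,.581,-.003,.03,.1,.145),'pin');q=near(W,.581,-.003,.05,.18,.22);rect(W,q,'spool top') if q.sum() else 0
```

```text
t 23.65 p [ 5.781e-01 -2.000e-04  1.829e-01] ytool ang 70.49 z [-0.002  0.001 -1.   ] f [-0.7  0.1 -2. ] op 0.0651 q [-0.12  0.38  1.61  0.    1.15 -1.35]
pin 0 med [nan nan nan] rect [0. 0.] [0. 0.] 0.0
spool top 19906 med [5.780e-01 5.000e-04 2.068e-01] rect [575.4   2.3] [68.6 70.5] 23.1
  return _methods._mean(a, axis=axis, dtype=dtype,
  ret = um.true_divide(
```

View pics/w13.png

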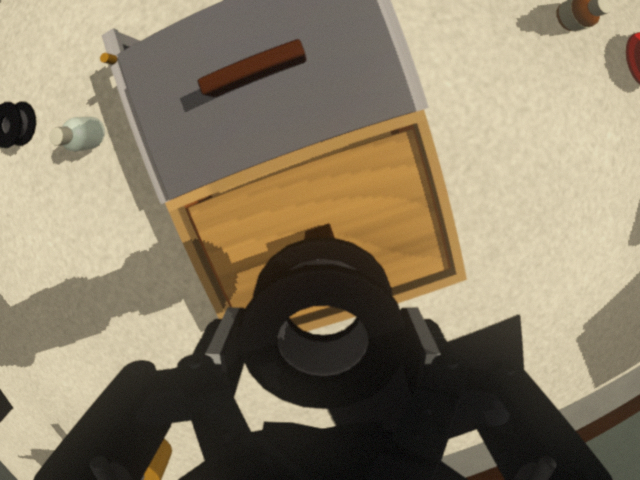

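The shutter is at the marks and the tray is in the well. The spool's bore at (322,325) hides the pin, so I'll use the measured pin position.

drive_tool([
  [[0.001, -0.0005, -0.015, 0, 0, 0, 40], [0.001, -0.0005, -0.025, 0, 0, 0, 40], [0.001, -0.0005, -0.025, 0, 0, 0, 40], [0.001, -0.0005, -0.025, 0, 0, 0, 40], [0.001, -0.0005, -0.025, 0, 0, 0, 40]],
])

```text
t: 24.2
ee_pos: [0.5806, -0.0016, 0.159]
tcp_rot: [0.532, 3.096, -0.0]
ft_force: [0.5, 1.5, -0.7]
opening: 0.0651
grasp_force: 34.4
```

drive_tool([
  [[0, 0, 0, 0, 0, 0, 40], [0, 0, 0, 0, 0, 0, 40]],
])

```text
t: 24.4
ee_pos: [0.5807, -0.0019, 0.159]
tcp_rot: [0.533, 3.095, -0.0]
ft_force: [-0.5, 0.8, -0.6]
opening: 0.065
grasp_force: 34.4
```

Run:
```python
from h import *
P=[]
for k in range(6):
    P.append(read_state()['ee_pos']); p,d,i=snap('wrist')
print(np.round(P,4)); W=fishpts(d,i)
q=near(W,.58,-.001,.045,.175,.185);rect(W,q,'spool top')
ys,xs=np.where(q); 
# flange ring: bottom-plane pixels near tray seen through bore
q=near(W,.581,-.003,.03,.05,.14);print(q.sum()); q.sum() and rect(W,q,'inside')
```

```text
[[ 0.5807 -0.0019  0.159 ]
 [ 0.5806 -0.0019  0.1589]
 [ 0.5805 -0.0019  0.1588]
 [ 0.5805 -0.0019  0.1588]
 [ 0.5805 -0.0019  0.1587]
 [ 0.5804 -0.0019  0.1587]]
spool top 15357 med [0.5743 0.0007 0.1826] rect [577.6  -1.8] [69.5 67.7] 28.4
2507
inside 2507 med [0.5673 0.0028 0.0521] rect [568.2   1.1] [59.7 33. ] 72.1
```

drive_tool([
  [[0, 0, -0.02, 0, 0, 0, 40], [0, 0, -0.04, 0, 0, 0, 40], [0, 0, -0.055, 0, 0, 0, 40], [0, 0, -0.06, 0, 0, 0, 40], [0, 0, -0.063, 0, 0, 0, 40]],
])

```text
t: 25.2
ee_pos: [0.5802, -0.0018, 0.0952]
tcp_rot: [-0.533, -3.095, 0.0]
ft_force: [0.9, 0.0, -1.1]
opening: 0.0653
grasp_force: 34.4
```

drive_tool([
  [[0, 0, -0.006, 0, 0, 0, 40], [0, 0, -0.012, 0, 0, 0, 40], [0, 0, -0.018, 0, 0, 0, 40], [0, 0, -0.022, 0, 0, 0, 40]],
])

```text
t: 25.6
ee_pos: [0.5803, -0.0018, 0.0732]
tcp_rot: [-0.533, -3.096, 0.0]
ft_force: [-0.0, -0.8, -1.1]
opening: 0.065
grasp_force: 34.4
```

drive_tool([
  [[0, 0, -0.003, 0, 0, 0, 40], [0, 0, -0.005, 0, 0, 0, 40], [0, 0, -0.005, 0, 0, 0, 40]],
])

```text
t: 25.9
ee_pos: [0.5802, -0.0018, 0.0683]
tcp_rot: [-0.533, -3.096, 0.0]
ft_force: [0.3, -0.3, -1.2]
opening: 0.0651
grasp_force: 34.4
```

drive_tool([
  [[0, 0, 0, 0, 0, 0, 100], [0, 0, 0, 0, 0, 0, 100], [0, 0, 0, 0, 0, 0, 100], [0, 0, 0, 0, 0, 0, 100]],
])

```text
t: 26.3
ee_pos: [0.5805, -0.0018, 0.0688]
tcp_rot: [0.533, 3.096, -0.0]
ft_force: [0.3, -0.4, -0.5]
opening: 0.0853
grasp_force: 0.0
```

drive_tool([
  [[0, 0, 0.03, 0, 0, 0, 100], [0, 0, 0.08, 0, 0, 0, 100], [0, 0, 0.12, 0, 0, 0, 100], [0, 0, 0.12, 0, 0, 0, 100]],
])

```text
t: 26.7
ee_pos: [0.5847, -0.0023, 0.1948]
tcp_rot: [0.531, 3.085, 0.001]
ft_force: [0.6, -0.5, 0.8]
opening: 0.0855
grasp_force: 0.0
```

Run:
```python
from h import *
st()
p,d,i=snap('wrist');W=fishpts(d,i);cv2.imwrite('pics/w14.png',p[:,:,::-1])
rect(W,near(W,.581,-.003,.05,.09,.1),'spool');rect(W,near(W,.581,-.003,.05,.12,.145),'pin')
p,d,i=snap('top'); v,u=np.mgrid[:480,:640];W=world(u,v,d,i)
rect(W,near(W,.36,-.27,.06,.02,.05),'small')
```

```text
t 26.7 p [ 0.5847 -0.0023  0.1948] ytool ang 70.46 z [ 0.012 -0.001 -1.   ] f [ 0.6 -0.5  0.8] op 0.0855 q [-0.12  0.37  1.6  -0.    1.17 -1.35]
spool 4557 med [ 5.765e-01 -1.000e-04  9.190e-02] rect [579.6  -1.5] [65. 65.] 25.7
pin 297 med [ 0.5793 -0.0015  0.1332] rect [580.6  -2. ] [9.3 8.7] 25.1
small 221 med [ 0.3577 -0.2726  0.0279] rect [ 356.5 -271.8] [47.1 47.8] 1.5
```

The large spool is fully down: its top is at 0.092 m, as expected. Next is the small spool.

drive_tool([
  [[-0.025, -0.03, 0, 0, 0, 8, 100], [-0.055, -0.065, 0, 0, 0, 16, 80], [-0.085, -0.1, 0, 0, 0, 20, 80], [-0.115, -0.135, 0, 0, 0, 20, 80], [-0.145, -0.17, 0, 0, 0, 20, 80]],
])

```text
t: 27.3
ee_pos: [0.4329, -0.1721, 0.1869]
tcp_rot: [0.014, -3.139, -0.002]
ft_force: [-0.2, -1.4, 0.3]
opening: 0.0681
grasp_force: 0.0
```

drive_tool([
  [[-0.025, -0.03, 0, 0, 0, 0, 80], [-0.055, -0.065, -0.01, 0, 0, 0, 80], [-0.077, -0.1, -0.04, 0, 0, 0, 80], [-0.077, -0.1, -0.06, 0, 0, 0, 80], [-0.077, -0.1, -0.06, 0, 0, 0, 80]],
])

```text
t: 27.8
ee_pos: [0.3551, -0.2702, 0.1252]
tcp_rot: [0.008, -3.136, -0.009]
ft_force: [-1.0, 1.4, 0.2]
opening: 0.0683
grasp_force: 0.0
```

drive_tool([
  [[0, 0, 0, 0, 0, 0, 80], [0, 0, 0, 0, 0, 0, 80], [0, 0, 0, 0, 0, 0, 80]],
])

```text
t: 28.1
ee_pos: [0.3593, -0.2716, 0.1294]
tcp_rot: [-0.015, 3.14, -0.002]
ft_force: [0.5, -0.1, 0.3]
opening: 0.0686
grasp_force: 0.0
```

Run:
```python
from h import *
st()
p,d,i=snap('wrist');W=fishpts(d,i);cv2.imwrite('pics/w15.png',p[:,:,::-1])
m=near(W,.359,-.272,.06,.026,.034);rect(W,m,'small');print(cv2.minEnclosingCircle((W[m][:,:2]*1000).astype(np.float32)))
rect(W,near(W,.415,-.18,.05,.03,.07),'bottle B')
```

```text
t 28.1 p [ 0.3593 -0.2716  0.1294] ytool ang 90.55 z [ 0.001 -0.001 -1.   ] f [ 0.5 -0.1  0.3] op 0.0686 q [-0.8   0.28  1.94 -0.    0.92 -2.38]
small 3355 med [ 0.3579 -0.2725  0.0299] rect [ 359.4 -272.6] [49.9 48.1] 2.4
((359.3925476074219, -272.6772155761719), 25.235010147094727)
bottle B 891 med [ 0.4089 -0.1817  0.0409] rect [ 410.7 -179.2] [30. 18.] 55.9
```

drive_tool([
  [[0.0005, -0.001, -0.045, 0, 0, 0, 80], [0.0005, -0.001, -0.085, 0, 0, 0, 80], [0.0005, -0.001, -0.11, 0, 0, 0, 80], [0.0005, -0.001, -0.12, 0, 0, 0, 80], [0.0005, -0.001, -0.12, 0, 0, 0, 80]],
])

```text
t: 28.65
ee_pos: [0.3588, -0.2722, 0.008]
tcp_rot: [0.014, -3.14, -0.002]
ft_force: [-1.0, 0.3, 0.7]
opening: 0.0679
grasp_force: 0.0
```

drive_tool([
  [[0, 0, 0, 0, 0, 0, 30], [0, 0, 0, 0, 0, 0, 30], [0, 0, 0, 0, 0, 0, 30], [0, 0, 0, 0, 0, 0, 30], [0, 0, 0, 0, 0, 0, 30]],
])

```text
t: 29.15
ee_pos: [0.3598, -0.2736, 0.01]
tcp_rot: [-0.012, 3.139, -0.003]
ft_force: [0.2, 1.0, 9.3]
opening: 0.0491
grasp_force: 31.8
```

drive_tool([
  [[0, 0, 0.03, 0, 0, 0, 30], [0, 0, 0.08, 0, 0, 0, 30], [0, 0, 0.13, 0, 0, 0, 30], [0, 0, 0.18, 0, 0, 0, 30], [0, 0, 0.18, 0, 0, 0, 30]],
])

```text
t: 29.65
ee_pos: [0.3623, -0.2763, 0.1958]
tcp_rot: [-0.013, 3.132, -0.016]
ft_force: [0.7, -1.4, -1.3]
opening: 0.0487
grasp_force: 31.7
```

Run:
```python
from h import *
st()
p,d,i=snap('wrist');W=fishpts(d,i);cv2.imwrite('pics/w16.png',p[:,:,::-1])
e=read_state()['ee_pos'];m=near(W,e[0],e[1],.04,e[2]+.01,e[2]+.04);rect(W,m,'small held')
```

```text
t 29.65 p [ 0.3623 -0.2763  0.1958] ytool ang 90.46 z [ 0.01 -0.01 -1.  ] f [ 0.7 -1.4 -1.3] op 0.0487 q [-0.8   0.18  1.86 -0.    1.08 -2.38]
small held 13247 med [ 0.3558 -0.276   0.2156] rect [ 358.6 -274. ] [51.1 63.3] 35.2
```

drive_tool([
  [[0.02, 0.025, 0, 0, 0, 0, 30], [0.045, 0.055, 0, 0, 0, 0, 30], [0.075, 0.09, 0, 0, 0, 0, 30], [0.105, 0.13, 0, 0, 0, 0, 30], [0.135, 0.165, 0, 0, 0, 0, 30]],
])

```text
t: 30.2
ee_pos: [0.4936, -0.1056, 0.1875]
tcp_rot: [0.012, -3.14, -0.001]
ft_force: [1.0, -0.3, 0.3]
opening: 0.0487
grasp_force: 31.7
```

drive_tool([
  [[0.03, 0.035, 0, 0, 0, 0, 30], [0.06, 0.07, 0, 0, 0, 0, 30], [0.08, 0.1, 0, 0, 0, 0, 30], [0.086, 0.1065, -0.01, 0, 0, 0, 30], [0.086, 0.1065, -0.02, 0, 0, 0, 30]],
])

```text
t: 30.7
ee_pos: [0.5797, -0.0003, 0.167]
tcp_rot: [0.016, -3.14, 0.0]
ft_force: [-1.5, 0.5, -1.4]
opening: 0.0487
grasp_force: 31.7
```

drive_tool([
  [[0, 0, 0, 0, 0, 0, 30], [0, 0, 0, 0, 0, 0, 30], [0, 0, 0, 0, 0, 0, 30], [0, 0, 0, 0, 0, 0, 30]],
])

```text
t: 31.1
ee_pos: [0.5797, -0.0023, 0.169]
tcp_rot: [-0.01, 3.141, -0.0]
ft_force: [0.4, 0.1, 0.6]
opening: 0.049
grasp_force: 31.7
```

Run:
```python
from h import *
st()
p,d,i=snap('wrist');W=fishpts(d,i);cv2.imwrite('pics/w17.png',p[:,:,::-1])
rect(W,near(W,.581,-.003,.05,.09,.1),'large');e=read_state()['ee_pos'];print(np.round(e,4))
m=near(W,e[0],e[1],.028,e[2]+.015,e[2]+.025);rect(W,m,'small top')
```

```text
t 31.1 p [ 0.5797 -0.0023  0.169 ] ytool ang 90.38 z [ 0.001 -0.    -1.   ] f [0.4 0.1 0.6] op 0.049 q [-0.12  0.39  1.63 -0.    1.12 -1.7 ]
large 3648 med [ 0.5652 -0.0015  0.0919] rect [570.8  -1.4] [64.5 47.1] 88.7
[ 0.5799 -0.0021  0.1691]
small top 9819 med [ 0.5754 -0.0022  0.1888] rect [579.1  -1.5] [49.9 51.8] 3.6
```

drive_tool([
  [[0.0012, 0, -0.012, 0, 0, 0, 30], [0.0012, 0, -0.024, 0, 0, 0, 30], [0.0012, 0, -0.036, 0, 0, 0, 30], [0.0012, 0, -0.048, 0, 0, 0, 30], [0.0012, 0, -0.056, 0, 0, 0, 30]],
])

```text
t: 31.65
ee_pos: [0.5801, -0.0012, 0.1107]
tcp_rot: [0.013, -3.139, -0.0]
ft_force: [0.3, -0.1, -1.3]
opening: 0.0489
grasp_force: 31.7
```

drive_tool([
  [[0, 0, -0.004, 0, 0, 0, 30], [0, 0, -0.008, 0, 0, 0, 30], [0, 0, -0.0105, 0, 0, 0, 30], [0, 0, -0.0105, 0, 0, 0, 30]],
])

```text
t: 32.05
ee_pos: [0.5814, -0.0014, 0.1023]
tcp_rot: [-0.013, 3.141, -0.0]
ft_force: [-0.6, 0.3, -0.2]
opening: 0.0491
grasp_force: 31.7
```

drive_tool([
  [[0, 0, 0, 0, 0, 0, 85], [0, 0, 0, 0, 0, 0, 85], [0, 0, 0, 0, 0, 0, 85], [0, 0, 0.04, 0, 0, 0, 85], [0, 0, 0.09, 0, 0, 0, 85]],
])

```text
t: 32.55
ee_pos: [0.5789, -0.0011, 0.1907]
tcp_rot: [0.012, -3.135, -0.001]
ft_force: [0.8, -0.1, -0.1]
opening: 0.0725
grasp_force: 0.0
```

drive_tool([
  [[0, 0.04, 0.03, 0, 0, 0, 85], [0, 0.09, 0.05, 0, 0, 0, 85], [0, 0.14, 0.05, 0, 0, 0, 85], [0, 0.18, 0.05, 0, 0, 0, 85], [0, 0.18, 0.05, 0, 0, 0, 85]],
])

```text
t: 33.05
ee_pos: [0.5808, 0.184, 0.2426]
tcp_rot: [-0.02, 3.14, 0.004]
ft_force: [-0.6, -0.7, -1.0]
opening: 0.0723
grasp_force: 0.0
```

Run:
```python
from h import *
st()
p,d,i=snap('scene');cv2.imwrite('pics/s18.png',p[:,:,::-1])
for n in('wrist','top'):
    p,d,i=snap(n)
    if n=='wrist': W=fishpts(d,i)
    else: v,u=np.mgrid[:480,:640];W=world(u,v,d,i)
    print(n);rect(W,near(W,.581,-.003,.05,.115,.126),'small top');rect(W,near(W,.581,-.003,.05,.127,.145),'pin')
    rect(W,near(W,.447,-.003,.05,.085,.1),'grip')
    m=near(W,.58,-.003,.12,.047,.0565)&(abs(W[...,1]+.003)<.094)&(abs(W[...,0]-.58)<.058);rect(W,m,'tray')
s=np.s_[160:300,255:365];w=W[s].reshape(-1,3);h=w[:,2]
g=w[(h>.062)&(h<.069)&(abs(w[:,1])<.08)];print('edge',np.sort(g[:,0])[:5])
rect(W,near(W,.45,.3,.04,.03,.07),'bA');rect(W,near(W,.415,-.18,.04,.03,.07),'bB')
```

```text
t 33.05 p [0.5808 0.184  0.2426] ytool ang 90.73 z [ 0.001  0.003 -1.   ] f [-0.6 -0.7 -1. ] op 0.0723 q [ 0.19  0.36  1.48  0.    1.3  -1.39]
wrist
small top 1943 med [0.5791 0.0021 0.122 ] rect [581.3  -1.2] [49.6 48.9] 88.6
pin 137 med [ 5.808e-01 -2.000e-04  1.334e-01] rect [581.5  -1.6] [9.8 9.5] 59.3
grip 982 med [0.45   0.0023 0.0937] rect [449.3  -2.2] [70.9 12.5] 89.7
tray 12098 med [0.5667 0.0353 0.0521] rect [580.2  -3.6] [186.8 115.8] 89.9
top
small top 246 med [ 0.5781 -0.001   0.12  ] rect [ 5.787e+02 -5.000e-01] [46. 47.] 1.3
pin 12 med [ 0.5781 -0.003   0.1323] rect [579.   -1.7] [8.  7.7] 1.5
grip 123 med [ 0.4465 -0.0042  0.0926] rect [446.5  -2.8] [11.1 66.2] 1.1
tray 2047 med [ 0.5769 -0.002   0.0507] rect [580.   -2.3] [115.9 186.6] 0.0
edge [0.38470563 0.3847286  0.38482385 0.38486979 0.3849881 ]
bA 8 med [0.4694 0.3051 0.0348] rect [468.2 304.6] [ 3.2 12.9] 1.3
bB 98 med [ 0.4152 -0.1803  0.0405] rect [ 415.7 -181.7] [29.1 28.6] 61.5
```

View pics/s18.png

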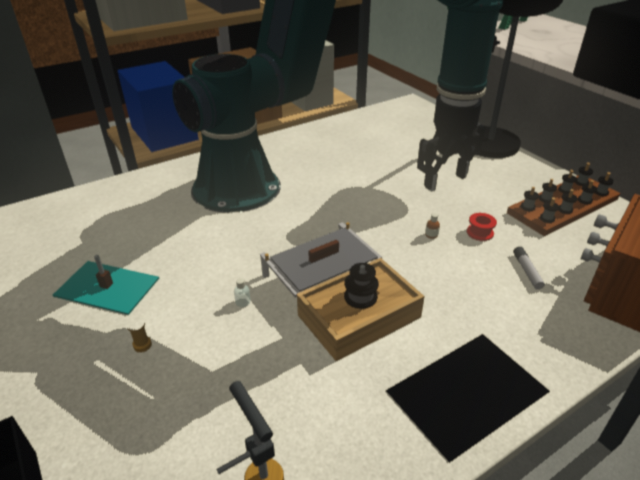

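Both spools are stacked on the spindle at (361,285), the bottles stand at (242,292) and (432,227), and the shutter is at the marks.

```bash
python3 -c "
from h import *;print(finish_job())"
```

```text
the job is handed in; nothing more can be done
None
```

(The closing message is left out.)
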